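Clip the creasing tools from their case onto the rack

TASK

Open the wooden tool case: lift its lid over the lip at the end, slide it out of its grooves and put it down. Take out every creasing tool there is and click it fully home in the clip of its size on the rack, in size order from the shortest in the leftmost clip (seen from the robot) to the longest in the rightmost; each clip is for one size (the dark inlay below it is as long as its tool), so a missing size leaves its clip empty. Then slide the lid back into its grooves until the case is fully shut, the lid down flat behind its lip, and leave the two thread cones where they stand.

Things in the scene. Friction and masses are not known exactly. Their poses are not given: they have to be found in the camera images.
- case: Open wooden tool case fixed to the bench, 306 x 188 x 66 mm (x, y, z); origin at the centre of its underside. The lid slides in grooves along the two x sides and comes out only at the case's +y end. It rests on ledges 42 mm up. Overhangs above its side edges (underside 60 mm up, inner edges at x = +-136 mm) let it rise 12 mm and leave 4 mm beside it. End walls' outer faces: y = +-94 mm.
- case_lip (a point): Top middle of the low +y end wall of the case, 46 mm above the bench: a 4 mm lip in front of the lid's end that stops it sliding. Axes as the case's. The lid's underside must be kept between 46 and 54 mm up, level, to slide out or back in. The opposite (-y) end wall is 66 mm high.
- case_floor (a point): Centre of the case's inner floor, 6 mm up. Tools lie along the case's y at x = -96, -48, 0, 48, 96 mm in any order. Toothed racks 20 mm high over the floor part the rods at 31 to 43 mm either side in y, leaving 62 mm along y for fingers at the grips. Grips are 28 mm from one another and 30 mm from the overhangs: open the fingers only part way.
- lid_handle (a point): Centre of the dark wooden handle bar in the middle of the plywood lid; bar 60 mm along the lid's x, 14 mm thick along y, 30 mm tall. Axes as the case's when shut: y is the sliding direction. Lid plate 286 x 168 x 6 mm, about 0.22 kg, This point is 21 mm above the lid's underside: 63 mm up when shut, 21 mm when flat on the bench.
- tool1_mid (a point): Middle of a loose double-ended creasing tool 92 mm long (may be absent: None): steel rod 16 mm in diameter along its x axis through a wooden grip block 44 mm long, 20 x 20 mm square, in the middle. The same either way round and on any side. On a flat surface this point is 10 mm above it. 0.1 to 0.2 kg.
- tool2_mid (a point): Middle of a loose double-ended creasing tool 110 mm long (may be absent: None): steel rod 16 mm in diameter along its x axis through a wooden grip block 44 mm long, 20 x 20 mm square, in the middle. The same either way round and on any side. On a flat surface this point is 10 mm above it. 0.1 to 0.2 kg.
- tool3_mid (a point): Middle of a loose double-ended creasing tool 128 mm long (may be absent: None): steel rod 16 mm in diameter along its x axis through a wooden grip block 44 mm long, 20 x 20 mm square, in the middle. The same either way round and on any side. On a flat surface this point is 10 mm above it. 0.1 to 0.2 kg.
- tool4_mid (a point): Middle of a loose double-ended creasing tool 146 mm long (may be absent: None): steel rod 16 mm in diameter along its x axis through a wooden grip block 44 mm long, 20 x 20 mm square, in the middle. The same either way round and on any side. On a flat surface this point is 10 mm above it. 0.1 to 0.2 kg.
- tool5_mid (a point): Middle of a loose double-ended creasing tool 164 mm long (may be absent: None): steel rod 16 mm in diameter along its x axis through a wooden grip block 44 mm long, 20 x 20 mm square, in the middle. The same either way round and on any side. On a flat surface this point is 10 mm above it. 0.1 to 0.2 kg.
- clip1 (a point): Where a tool's middle lies when home in the leftmost clip (as seen from the robot), for the 92 mm tool; 32 mm above the bench. Axes: x along the clipped tool, y along the row to the left, z up. Two pairs of sprung steel jaws grip the rod 32 to 40 mm either side in x; the grip block goes between them, 8 mm clear of the board.
- clip2 (a point): Where a tool's middle lies when home in the second from the left clip (as seen from the robot), for the 110 mm tool; 32 mm above the bench. Axes: x along the clipped tool, y along the row to the left, z up. Two pairs of sprung steel jaws grip the rod 32 to 40 mm either side in x; the grip block goes between them, 8 mm clear of the board.
- clip3 (a point): Where a tool's middle lies when home in the middle clip (as seen from the robot), for the 128 mm tool; 32 mm above the bench. Axes: x along the clipped tool, y along the row to the left, z up. Two pairs of sprung steel jaws grip the rod 32 to 40 mm either side in x; the grip block goes between them, 8 mm clear of the board.
- clip4 (a point): Where a tool's middle lies when home in the second from the right clip (as seen from the robot), for the 146 mm tool; 32 mm above the bench. Axes: x along the clipped tool, y along the row to the left, z up. Two pairs of sprung steel jaws grip the rod 32 to 40 mm either side in x; the grip block goes between them, 8 mm clear of the board.
- clip5 (a point): Where a tool's middle lies when home in the rightmost clip (as seen from the robot), for the 164 mm tool; 32 mm above the bench. Axes: x along the clipped tool, y along the row to the left, z up. Two pairs of sprung steel jaws grip the rod 32 to 40 mm either side in x; the grip block goes between them, 8 mm clear of the board.
- rack: Wooden clip rack fixed to the bench, board 184 x 266 x 14 mm (x, y, z), origin at the centre of its underside. Five clips 52 mm apart along y; jaws rise to 50 mm, with flared mouths open upwards. The rod meets them about 13 mm above home; about 10 N down in all snaps it in. A dark inlay below each clip is as long as its tool.
- cone1: Bystander: red thread cone, 60 mm wide, 110 mm tall, loose; origin at the centre of its underside. To be left where it stands.
- cone2: Bystander: yellow thread cone, 60 mm wide, 110 mm tall, loose; origin at the centre of its underside. To be left where it stands.

How it is judged:
On the way:
1. the lid has been slid right out of the case ((y of lid_handle in the frame of case above 0.178 m or y of lid_handle in the frame of case below -0.178 m or x of lid_handle in the frame of case above 0.3 m or x of lid_handle in the frame of case below -0.3 m)), for 0.2 s.
At the end, for the whole second after the job is handed in: Every tool present clicked home in the clip of its size, shortest leftmost: within 13 mm along, 6 mm across, 5 mm in height of the clip's point, aligned within 0.08 rad. The lid shut, flat on its ledges behind the lip (6 mm along, 8 mm across, 3 mm in height). All at rest (x of tool1_mid in the frame of clip1 between -0.013 and 0.013 m and y of tool1_mid in the frame of clip1 between -0.006 and 0.006 m and z of tool1_mid in the frame of clip1 between -0.005 and 0.005 m and angle between the x axis of tool1_mid and the x axis of clip1, either way round below 0.08 rad and linear speed of each of tool1, tool2, tool3, tool4, tool5, lid below 0.02 m/s and x of tool2_mid in the frame of clip2 between -0.013 and 0.013 m and y of tool2_mid in the frame of clip2 between -0.006 and 0.006 m and z of tool2_mid in the frame of clip2 between -0.005 and 0.005 m and angle between the x axis of tool2_mid and the x axis of clip2, either way round below 0.08 rad and x of tool3_mid in the frame of clip3 between -0.013 and 0.013 m and y of tool3_mid in the frame of clip3 between -0.006 and 0.006 m and z of tool3_mid in the frame of clip3 between -0.005 and 0.005 m and angle between the x axis of tool3_mid and the x axis of clip3, either way round below 0.08 rad and x of tool4_mid in the frame of clip4 between -0.013 and 0.013 m and y of tool4_mid in the frame of clip4 between -0.006 and 0.006 m and z of tool4_mid in the frame of clip4 between -0.005 and 0.005 m and angle between the x axis of tool4_mid and the x axis of clip4, either way round below 0.08 rad and x of tool5_mid in the frame of clip5 between -0.013 and 0.013 m and y of tool5_mid in the frame of clip5 between -0.006 and 0.006 m and z of tool5_mid in the frame of clip5 between -0.005 and 0.005 m and angle between the x axis of tool5_mid and the x axis of clip5, either way round below 0.08 rad and x of lid_handle in the frame of case between -0.008 and 0.008 m and y of lid_handle in the frame of case between -0.006 and 0.006 m and z of lid_handle in the frame of case between 0.06 and 0.066 m and angle between lid_handle's own z axis and vertical below 0.03 rad); the robot touches nothing.
It fails at once if the bystander red thread cone, 60 mm wide, 110 mm tall is pushed over 40 mm from its place or knocked over (distance of cone1 from where it was at the start of the episode above 0.04 m or angle between cone1's own z axis and vertical above 0.5 rad).
It fails at once if the bystander yellow thread cone, 60 mm wide, 110 mm tall is pushed over 40 mm from its place or knocked over (distance of cone2 from where it was at the start of the episode above 0.04 m or angle between cone2's own z axis and vertical above 0.5 rad).
Of tool1, tool2, tool3, tool4, tool5 only 4 to 5 are there at a start; the rules pass over those that are not, and their reading is None.
At some moment in a run one of tool1, tool2, tool3, tool4, tool5 may be knocked a few centimetres aside while the robot is not near it.
Once in a run the grip may slacken for a moment while it holds something.
It also fails if it takes over 210 s, if anything falls off the work surface, if the arm or the gripper's body presses on something with over 40 N, if the wrist force passes 120 N, or if a joint passes its speed limit or range.

ROBOT

A 6-joint arm with a two-finger parallel gripper is mounted at the origin on the work surface. World frame = base frame: x ahead of the robot, y to its left, z up, the work surface at z = 0. Lengths are in m, angles in rad, forces in N, time in s.
With the tool pointing down it reaches from about 0.3 to 0.825 m from the base axis. Payload 5.4 kg.
Tool frame: the origin (TCP) lies midway between the tips of the shut fingers; the grasp point (between the pads) lies 19 mm behind it (r.grip_point_offset is the distance from the TCP to the grasp point, in m); z points along the fingers, y is the line along which they close (so a half turn about z gives the same grasp; the last joint's range is limited). The gripper opens to 92 mm and grips with 3 to 60 N. Pads are 20 mm wide; open, the fingers measure 128 mm over their backs; the gripper's body (75 mm by 189 mm) begins 69 mm behind the grasp point.
Start: joints at [0.994, 0.158, 1.597, -0, 1.386, -0.21], TCP at [0.206, 0.537, 0.215] pointing down, gripper open.
Joint ranges: [-2.91, 2.91], [-0.94, 2.29], [0.18, 2.7], [-1.29, 4.43], [0.17, 2.64], [-3, 3]. Speed limits (rad/s): [2.57, 2.57, 3.14, 3.14, 3.14, 3.14].

INTERFACE

Orientations are given as a unit quaternion [w, x, y, z].
In Python, from plant import r gives the robot as it stands. The module is installed in compiled form; this text tells all that it offers.
- The arm moves only by the shell command python3 -m pendant 'ROWS' [OPENING] [FORCE]. ROWS is JSON, a list of rows, each a list of 2 entries, a list of its own where there are three numbers: the shift along the tool's x, y, z in mm, then the turn, a rotation vector about the tool's x, y, z in rad. In form: [[[dx, dy, dz], [wx, wy, wz]], ...]. A call has 1 to 12 rows; each row is the pose to reach, as a shift and turn from the pose commanded when the call began, along the tool's axes at that moment; what a row does not reach only later rows make up. A row lasts 1/12 s, in which the tool goes at most 41.7 mm and 7.16 degrees, less where a joint would pass 70% of its speed; a pose out of reach is approached as far as the arm can. A call with a gripper value outside its range is refused whole. OPENING is the closure, from 0 (fully open) to 1 (shut), set as the call begins (- or left out, the last holds). The fingers move at their own pace and stop on an object; FORCE is the grip in N (left out, the last holds). Time passes only in rows, so rows that repeat a pose let the fingers close. It gives the time, the measured TCP pose, the force, the opening and the grip force at its end, in the units of the state.
- r.read_state(): the state, without advancing time (a new reading comes with each control period).
- r.read_camera(name): name is "scene" or "top" or "wrist"; returns the picture (400x640x3 uint8, blue, green, red); there is no depth.
- r.camera_model(name): a dict with "fov_y" (degrees; the focal length in pixels is half the picture's height over the tangent of half this angle, whatever the lens; pixels are square), "cx", "cy" (the principal point, pixels), "position" and "rotation" of the camera in the world; the wrist camera has in their place "hand_eye" (4x4, takes a point from camera to tool coordinates, whose origin is the TCP and whose axes are the flange's). Camera axes: x right, y down, z forward; pixel columns grow to the right and rows downward; lengths in m; the calibration is good to about 2 mm. A picture is of the moment at which its call begins: read the wrist's pose just before it. camera_model takes no time and is no camera call.
- r.close_job(): hands the job in; it is judged then, once.
The state is a dict: "t": time; "joint_positions": joint angles; "dq": joint speeds; "joint_efforts": joint torques, N m; "eef_pos": TCP position; "tool_rot": TCP orientation; "ft_force": force on the tool from outside, world axes, zero at the start; "ft_torque": the same for the moment, N m; "gripper_width": finger opening in m; "grasp_force": force on a finger pad.
Only numpy, scipy, OpenCV 4.12 (cv2) and the standard library are available. Lean on these libraries where they do the work, as an engineer would, in place of code of your own. Each camera call takes 0.05 s, during which the arm holds its last target. There are 200 camera calls.

## Working session

There is one attempt and no reset: what is moved stays moved. The work goes in short steps, Python scripts to look and compute and a shell command to move; the robot and the scene stay as the last step left them, time stands still between calls to the robot, and variables do not carry over. Pictures are saved under pics/ and viewed, at most 18 in all, crops included, and the job is handed in when it is done.

```bash
mkdir -p pics
python3 - <<'E'
from plant import r
import cv2
s=r.read_state();print({k:(v if not hasattr(v,'tolist') else v.tolist()) for k,v in s.items()})
for n in("scene","top","wrist"):
    cv2.imwrite(f"pics/a_{n}.png",r.read_camera(n));print(n,r.camera_model(n))
print(r.grip_point_offset)
E
```

```text
{'t': 0.0, 'joint_positions': [0.9938826326092711, 0.15906351605560476, 1.5982407613289844, 5.803741588334613e-06, 1.3861748316506144, -0.21008299468871702], 'dq': [-2.8588901337882523e-05, -0.001348893478092048, 0.0013836960639887006, 0.000970893625383484, 0.0021877690968842454, 0.0009166121560470352], 'joint_efforts': [0.002110118148266338, -38.55723738670349, -32.21129894256592, 0.0702098454348743, 0.0377021636813879, -9.127760222327197e-05], 'eef_pos': [0.20588811418529318, 0.53620398327274, 0.21360651815517398], 'tool_rot': [-0.0003642880333685714, 0.18238913833242312, 0.9832259722627087, -0.0008700463412801611], 'ft_force': [0.031914896832415385, 0.45760392925626237, -0.000868180540629723], 'ft_torque': [0.0030346006157178393, -0.0012667151684652349, 0.01337123770119755], 'grasp_force': 0.0, 'gripper_width': 0.09211547362427948}
scene {'fov_y': 46.57611705927549, 'cx': 317.22712430131867, 'cy': 208.46641758071252, 'position': array([ 1.21843078, -0.32134362,  0.70507304]), 'rotation': array([-0.3196328 ,  0.75992483,  0.51787599, -0.22837158])}
top {'fov_y': 50.624277579419, 'cx': 315.2028702178247, 'cy': 201.44152795618172, 'position': array([ 0.40887995, -0.10195762,  0.975477  ]), 'rotation': array([-0.07660996,  0.70646232, -0.69952288,  0.07556216])}
wrist {'fov_y': 71.98040095894305, 'cx': 320.3505967156233, 'cy': 197.08358380735706, 'hand_eye': array([[-7.57303368e-04, -9.67084536e-01, -2.54454176e-01,
         7.17184017e-02],
       [ 9.99999665e-01, -6.53735278e-04, -4.91584925e-04,
         7.90415262e-04],
       [ 3.09058508e-04, -2.54454463e-01,  9.67084707e-01,
        -1.69739904e-01],
       [ 0.00000000e+00,  0.00000000e+00,  0.00000000e+00,
         1.00000000e+00]])}
0.0187
```

View pics/a_top.png

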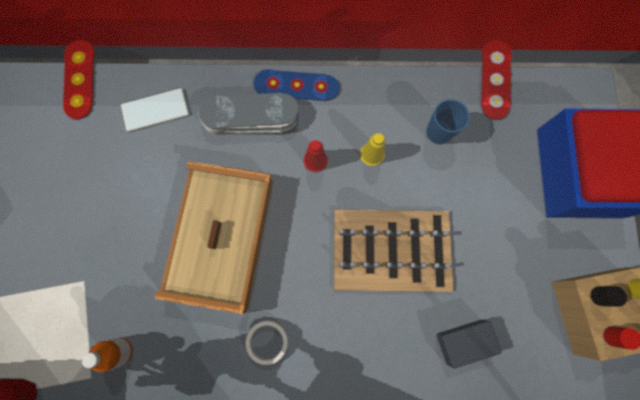

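View pics/a_scene.png

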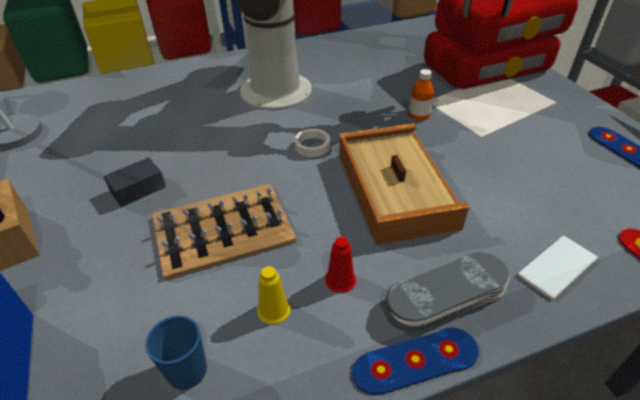

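The top view shows the case (corners about (190,165), (270,178), (243,311), (158,297)), its handle at (214,234), the rack at (335-452, 210-290) and the cones at (316,157) and (373,150). Next I'll zoom in to find the low lip.

```bash
cat > h.py <<'E'
import numpy as np,cv2
from scipy.spatial.transform import Rotation as R
from plant import r
def q2R(q): return R.from_quat([q[1],q[2],q[3],q[0]]).as_matrix()
def cam(n,s=None):
    m=r.camera_model(n); f=200/np.tan(np.radians(m['fov_y']/2))
    if n=='wrist':
        s=s or r.read_state(); T=np.eye(4);T[:3,:3]=q2R(s['tool_rot']);T[:3,3]=s['eef_pos'];T=T@m['hand_eye'];return f,m['cx'],m['cy'],T[:3,:3],T[:3,3]
    return f,m['cx'],m['cy'],q2R(m['rotation']),np.array(m['position'])
def ray(c,uv,z):
    f,cx,cy,Rm,p=c; uv=np.atleast_2d(uv).astype(float)
    d=np.c_[(uv[:,0]-cx)/f,(uv[:,1]-cy)/f,np.ones(len(uv))]@Rm.T
    return p+d*((z-p[2])/d[:,2])[:,None]
def proj(c,P):
    f,cx,cy,Rm,p=c; q=(np.atleast_2d(P)-p)@Rm; return np.c_[f*q[:,0]/q[:,2]+cx,f*q[:,1]/q[:,2]+cy]
E
python3 - <<'E'
from h import *
t=cv2.imread('pics/a_top.png');s=cv2.imread('pics/a_scene.png')
a=cv2.resize(t[150:325,145:285],None,fx=3,fy=3,interpolation=cv2.INTER_CUBIC)
b=cv2.resize(s[115:255,325:480],None,fx=2.4,fy=2.4,interpolation=cv2.INTER_CUBIC)
c=np.zeros((525,800,3),np.uint8);c[:525,:420]=a;c[:336,424:424+372]=b
cv2.imwrite('pics/b.png',c)
c=cam('top')
print(ray(c,[[190,165],[270,178],[243,311],[158,297]],.06));print('h',ray(c,[[214,234]],.07))
print('rack',ray(c,[[334,209],[452,211],[453,291],[335,291]],.014))
print('cones',ray(c,[[316,168],[373,161]],.0))
c=cam('scene');print('h',ray(c,[[398,168]],.07))
E
```

```text
[[0.69088004 0.1840877  0.06      ]
 [0.66222487 0.00235759 0.06      ]
 [0.37267695 0.04950838 0.06      ]
 [0.39952589 0.23036479 0.06      ]]
h [[0.53319786 0.11784537 0.07      ]]
rack [[ 0.60194868 -0.14322452  0.014     ]
 [ 0.59991241 -0.41647277  0.014     ]
 [ 0.41857062 -0.40795096  0.014     ]
 [ 0.41596897 -0.14552427  0.014     ]]
cones [[ 7.04808677e-01 -1.00531662e-01  0.00000000e+00]
 [ 7.23741627e-01 -2.37833703e-01 -1.11022302e-16]]
h [[0.54283103 0.11532706 0.07      ]]
```

View pics/b.png

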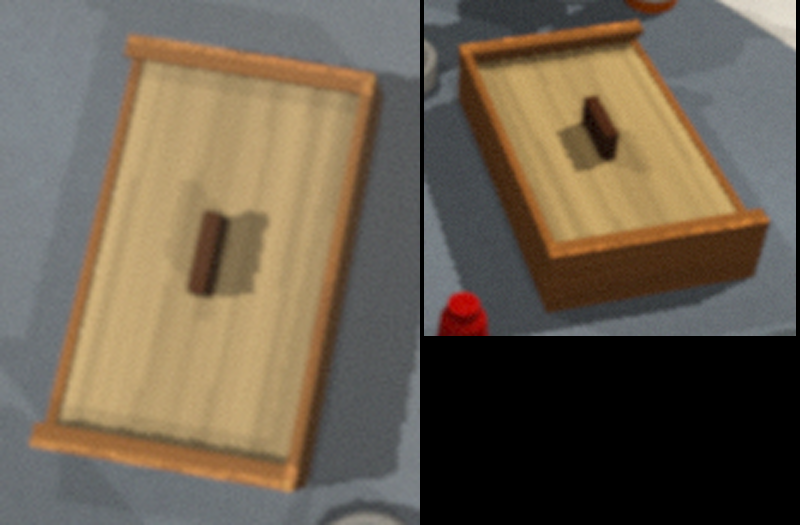

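The wall on the world-left side is the low one: the overhangs protrude above it, while the right wall is level with them. So case +y points to world +y, at about 81°. Next I'll take a closer look with the wrist camera.

```bash
cat >> h.py <<'E'
def go(p,psi,s=None):
    """print tool-frame shift (mm) and turn for a world target with tool down, y axis at psi deg"""
    s=s or r.read_state(); R0=q2R(s['tool_rot']); a=np.radians(psi)
    R1=np.array([[-np.sin(a),np.cos(a),0],[np.cos(a),np.sin(a),0],[0,0,-1.]]).T
    d=R0.T@(np.array(p)-s['eef_pos'])*1000; w=R.from_matrix(R0.T@R1).as_rotvec()
    print('shift',d.round(1).tolist(),'turn',w.round(3).tolist())
E
sed -i 's/R1=np.array(\[\[-np.sin(a),np.cos(a),0\],\[np.cos(a),np.sin(a),0\],\[0,0,-1.\]\]).T/R1=np.c_[[-np.sin(a),np.cos(a),0],[np.cos(a),np.sin(a),0],[0,0,-1.]]/' h.py
python3 -c "
from h import *
go([.52,.12,.26],81.2)
c=cam('top');print(ray(c,[[105,365],[265,355],[85,283]],0))"
```

```text
shift [-442.4, -276.1, -45.9] turn [-0.001, -0.0, -0.213]
[[0.25345935 0.35464169 0.        ]
 [0.27757603 0.00697623 0.        ]
 [0.4281938  0.42036841 0.        ]]
```

```bash
python3 -m pendant '[[[0,0,-46],[0,0,0]],[[-442,-276,-46],[0,0,-0.21]],[[-442,-276,-46],[0,0,-0.21]],[[-442,-276,-46],[0,0,-0.21]],[[-442,-276,-46],[0,0,-0.21]],[[-442,-276,-46],[0,0,-0.21]],[[-442,-276,-46],[0,0,-0.21]],[[-442,-276,-46],[0,0,-0.21]],[[-442,-276,-46],[0,0,-0.21]],[[-442,-276,-46],[0,0,-0.21]],[[-442,-276,-46],[0,0,-0.21]],[[-442,-276,-46],[0,0,-0.21]]]'
python3 - <<'E'
from h import *
print(r.read_state()['dq'])
go([.52,.12,.26],81.2)
E
```

```text
t: 1.15
eef_pos: [0.481, 0.1711, 0.2599]
tool_rot: [-0.0, 0.078, 0.997, 0.0]
ft_force: [0.5, 0.5, -0.8]
gripper_width: 0.0918
grasp_force: 0.0
[-0.88738519  0.3618074  -0.35589451  0.00627025 -0.01122076 -0.87996987]
shift [-46.5, -44.3, -0.1] turn [0.0, -0.0, -0.003]
```

```bash
python3 -m pendant '[[[0,0,0],[0,0,0]],[[-30,-20,0],[0,0,0]],[[-30,-20,0],[0,0,0]],[[-30,-20,0],[0,0,0]],[[-30,-20,0],[0,0,0]],[[-30,-20,0],[0,0,0]],[[-30,-20,0],[0,0,0]]]'
python3 - <<'E'
from h import *
s=r.read_state();print(s['dq'].round(3) if hasattr(s['dq'],'round') else s['dq'])
import json;json.dump({k:np.array(s[k]).tolist() for k in('eef_pos','tool_rot')},open('w1.json','w'))
cv2.imwrite('pics/w1.png',r.read_camera('wrist'))
E
```

```text
t: 1.73
eef_pos: [0.5062, 0.1495, 0.2601]
tool_rot: [-0.0, 0.078, 0.997, 0.0]
ft_force: [-0.8, -0.3, 0.5]
gripper_width: 0.092
grasp_force: 0.0
[-0.002  0.001 -0.002 -0.001 -0.003 -0.001]
```

View pics/w1.png

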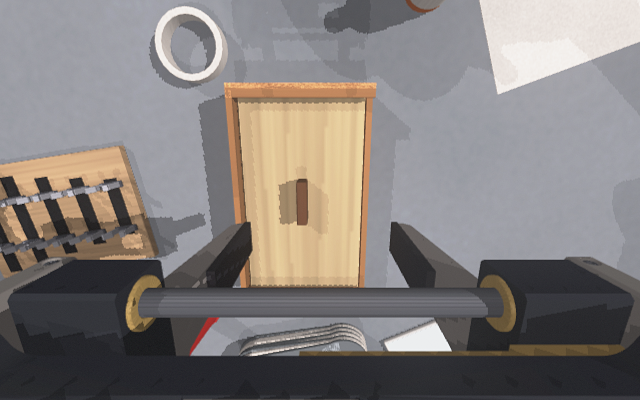

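Wrist view: handle top at about (302,202) px, the near overhang's outer corners at (225,83) and (376,83), and the rack on the left. I'll measure these.

```bash
cat > m1.py <<'E'
from h import *
import json,sys
s=json.load(open('w1.json'));im=cv2.imread('pics/w1.png');c=cam('wrist',s)
print('cam',c[4])
g=cv2.cvtColor(im,cv2.COLOR_BGR2HSV).astype(int)
roi=np.zeros(im.shape[:2],bool);roi[165:240,285:320]=1
m=roi&(g[...,2]<135)&(g[...,1]>90)
ys,xs=np.nonzero(m);print('handle blob',xs.min(),xs.max(),ys.min(),ys.max(),m.sum())
for row in range(174,230,6):
    print(row,im[row,290:314].sum(1).tolist())
print(ray(c,[[225,83],[376,83]],.066))
E
python3 m1.py
```

```text
cam [0.43566623 0.16137984 0.42981871]
handle blob 296 307 179 224 523
174 [579, 580, 578, 572, 572, 566, 548, 538, 542, 535, 531, 520, 515, 509, 505, 513, 554, 555, 559, 558, 562, 562, 561, 560]
180 [530, 535, 531, 508, 393, 393, 351, 270, 188, 193, 200, 204, 197, 203, 204, 196, 224, 380, 555, 550, 565, 563, 560, 559]
186 [417, 415, 411, 407, 411, 399, 240, 273, 283, 280, 280, 283, 280, 280, 281, 276, 250, 324, 530, 518, 516, 519, 518, 518]
192 [418, 414, 413, 410, 412, 400, 258, 265, 275, 278, 282, 284, 282, 277, 278, 278, 255, 274, 531, 518, 515, 517, 514, 515]
198 [417, 415, 413, 410, 412, 401, 283, 254, 279, 272, 282, 283, 283, 274, 280, 282, 257, 271, 523, 511, 513, 516, 514, 513]
204 [418, 416, 411, 412, 411, 401, 313, 238, 276, 273, 280, 281, 279, 277, 280, 278, 263, 270, 527, 513, 510, 515, 512, 509]
210 [418, 416, 411, 411, 407, 398, 329, 231, 279, 277, 280, 284, 280, 275, 280, 277, 264, 258, 490, 512, 508, 513, 511, 510]
216 [412, 415, 410, 411, 408, 411, 394, 221, 278, 273, 276, 277, 276, 278, 278, 279, 265, 243, 436, 514, 509, 509, 509, 509]
222 [406, 404, 413, 507, 585, 586, 571, 200, 270, 272, 277, 279, 276, 278, 278, 276, 274, 341, 518, 507, 506, 509, 507, 508]
228 [575, 579, 576, 577, 573, 571, 567, 570, 568, 575, 567, 559, 553, 549, 545, 542, 542, 544, 546, 546, 546, 551, 524, 523]
[[0.36831527 0.05299041 0.066     ]
 [0.39723851 0.2367502  0.066     ]]
```

Run:
```python
import cv2
im=cv2.imread('pics/w1.png')
cv2.imwrite('pics/w1c.png',cv2.resize(im[75:245,215:390],None,fx=3.4,fy=3.4,interpolation=cv2.INTER_NEAREST))
```

```text
(no output)
```

View pics/w1c.png

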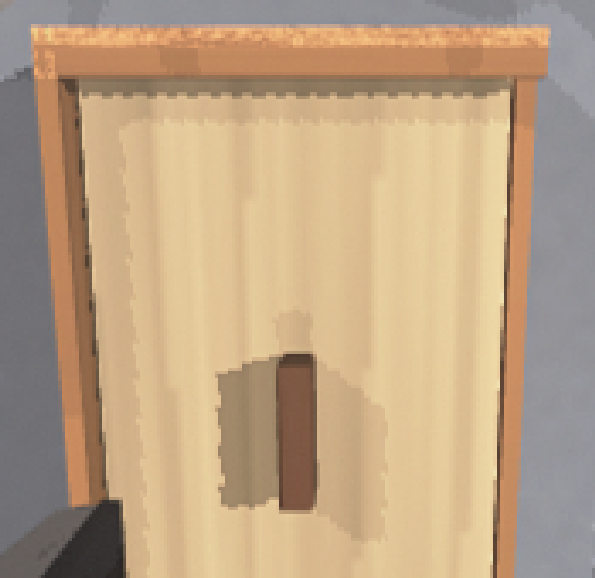

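Run:
```python
from h import *
import json
s=json.load(open('w1.json'));c=cam('wrist',s)
P=ray(c,[[296.5,182.5],[307.8,182.5],[297.3,225],[308,225]],.078);print(P,P.mean(0))
d=P[2]+P[3]-P[0]-P[1];print(np.degrees(np.arctan2(d[1],d[0])),np.linalg.norm(d)/2)
L=P.mean(0)
for z in(.2,.064): go([L[0],L[1],z],81.1)
```

```text
[[0.50277519 0.11929166 0.078     ]
 [0.50506334 0.13383549 0.078     ]
 [0.56084872 0.10994065 0.078     ]
 [0.5631052  0.12428633 0.078     ]] [0.53294811 0.12183853 0.078     ]
-9.244991418273006 0.05882176271845406
shift [-30.6, -23.1, 60.1] turn [0.0, 0.0, -0.0]
shift [-30.6, -23.1, 196.1] turn [0.0, 0.0, -0.0]
```

```bash
python3 -m pendant '[[[-30,-23,0],[0,0,0]],[[-31,-23,42],[0,0,0]],[[-31,-23,84],[0,0,0]],[[-31,-23,126],[0,0,0]],[[-31,-23,168],[0,0,0]],[[-31,-23,190],[0,0,0]],[[-31,-23,207],[0,0,0]],[[-31,-23,207],[0,0,0]],[[-31,-23,207],[0,0,0]]]' 
python3 -m pendant '[[[0,0,0],[0,0,0]],[[0,0,0],[0,0,0]],[[0,0,0],[0,0,0]],[[0,0,0],[0,0,0]],[[0,0,0],[0,0,0]],[[0,0,0],[0,0,0]],[[0,0,0],[0,0,0]],[[0,0,0],[0,0,0]],[[0,0,0],[0,0,0]],[[0,0,0],[0,0,0]]]' 1 45
```

```text
t: 2.53
eef_pos: [0.5334, 0.1215, 0.0528]
tool_rot: [-0.0, 0.078, 0.997, -0.0]
ft_force: [1.0, 0.7, 0.4]
gripper_width: 0.0918
grasp_force: 0.0
t: 3.37
eef_pos: [0.5339, 0.121, 0.053]
tool_rot: [-0.0, 0.078, 0.997, -0.0]
ft_force: [-0.8, 0.4, -1.1]
gripper_width: 0.0271
grasp_force: 0.0
```

```bash
python3 -m pendant '[[[0,0,0],[0,0,0]],[[0,0,0],[0,0,0]],[[0,0,0],[0,0,0]],[[0,0,0],[0,0,0]],[[0,0,0],[0,0,0]],[[0,0,0],[0,0,0]]]' 
python3 -m pendant '[[[0,0,-3],[0,0,0]],[[0,0,-6],[0,0,0]],[[0,0,-8],[0,0,0]],[[0,0,-8],[0,0,0]],[[0,0,-8],[0,0,0]],[[0,0,-8],[0,0,0]]]'
```

```text
t: 3.87
eef_pos: [0.5339, 0.1209, 0.053]
tool_rot: [-0.0, 0.078, 0.997, -0.0]
ft_force: [-1.1, -0.6, 0.2]
gripper_width: 0.0137
grasp_force: 45.0
t: 4.37
eef_pos: [0.5338, 0.121, 0.061]
tool_rot: [-0.0, 0.078, 0.997, 0.0]
ft_force: [0.2, 0.2, -1.3]
gripper_width: 0.0136
grasp_force: 45.0
```

```bash
python3 -m pendant '[[[0,5,0],[0,0,0]],[[0,15,0],[0,0,0]],[[0,27,0],[0,0,0]],[[0,40,0],[0,0,0]],[[0,55,0],[0,0,0]],[[0,70,0],[0,0,0]],[[0,70,0],[0,0,0]],[[0,70,0],[0,0,0]]]' 
python3 -m pendant '[[[0,10,0],[0,0,0]],[[0,25,0],[0,0,0]],[[0,40,0],[0,0,0]],[[0,55,0],[0,0,0]],[[0,70,0],[0,0,0]],[[0,90,0],[0,0,0]],[[0,110,0],[0,0,0]],[[0,130,0],[0,0,0]],[[0,132,0],[0,0,0]],[[0,132,0],[0,0,0]],[[0,132,0],[0,0,0]]]'
python3 - <<'E'
from h import *
cv2.imwrite('pics/t2.png',np.hstack([r.read_camera('top')[:320,:400],r.read_camera('scene')[50:370,300:640]]))
E
```

```text
t: 5.03
eef_pos: [0.5447, 0.1915, 0.0609]
tool_rot: [-0.0, 0.077, 0.997, -0.0]
ft_force: [-0.3, -0.3, -2.1]
gripper_width: 0.0138
grasp_force: 45.0
t: 5.95
eef_pos: [0.5652, 0.3207, 0.0608]
tool_rot: [-0.0, 0.078, 0.997, -0.0]
ft_force: [0.1, 0.6, -2.4]
gripper_width: 0.0134
grasp_force: 45.0
```

View pics/t2.png

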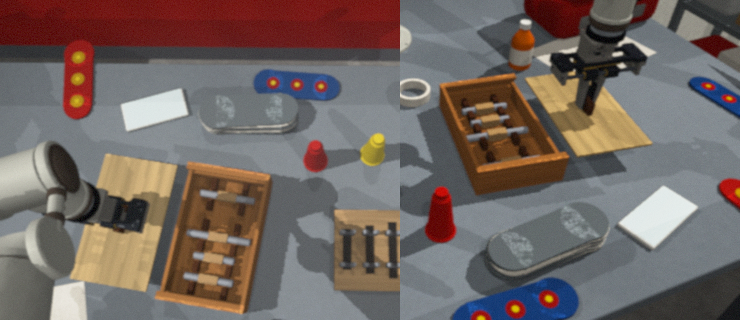

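The lid is clear of the case. Four tools lie inside, in the slots at image rows 196, 238, 259 and 280. Now I'll put the lid down.

```bash
python3 -m pendant '[[[0,0,15],[0,0,0]],[[0,0,30],[0,0,0]],[[0,0,40],[0,0,0]],[[0,0,46],[0,0,0]],[[0,0,49],[0,0,0]],[[0,0,50],[0,0,0]],[[0,0,50],[0,0,0]]]' 
python3 -m pendant '[[[0,0,0],[0,0,0]],[[0,0,0],[0,0,0]],[[0,0,0],[0,0,0]],[[0,0,0],[0,0,0]],[[0,0,0],[0,0,0]]]' 0.4
python3 -m pendant '[[[0,0,0],[0,0,0]],[[0,0,-40],[0,0,0]],[[0,0,-80],[0,0,0]],[[0,0,-120],[0,0,0]],[[0,0,-160],[0,0,0]],[[0,-40,-190],[0,0,0]],[[0,-80,-190],[0,0,0]],[[0,-120,-190],[0,0,0]],[[0,-160,-190],[0,0,0]],[[0,-170,-190],[0,0,0]],[[0,-170,-190],[0,0,0]],[[0,-170,-190],[0,0,0]]]' 0
python3 - <<'E'
from h import *
go([.533-.02,.1215,.24],80.9)
E
```

```text
t: 6.63
eef_pos: [0.5657, 0.3205, 0.0112]
tool_rot: [0.0, 0.078, 0.997, 0.0]
ft_force: [0.3, 0.7, -1.9]
gripper_width: 0.0134
grasp_force: 45.0
t: 7.05
eef_pos: [0.5657, 0.3206, 0.0113]
tool_rot: [0.0, 0.078, 0.997, 0.0]
ft_force: [0.7, 0.1, -0.6]
gripper_width: 0.0452
grasp_force: 0.0
t: 8.05
eef_pos: [0.5391, 0.1527, 0.2012]
tool_rot: [0.0, 0.079, 0.997, 0.0]
ft_force: [-0.1, 0.7, 0.2]
gripper_width: 0.092
grasp_force: 0.0
shift [20.8, -34.9, -38.8] turn [0.001, 0.0, 0.001]
```

```bash
python3 -m pendant '[[[-10,-35,-40],[0,0,0]],[[-10,-35,-80],[0,0,0]],[[-10,-35,-80],[0,0,0]],[[-10,-35,-80],[0,0,0]],[[-10,-35,-80],[0,0,0]],[[-10,-35,-80],[0,0,0]]]'
cat > shot.py <<'E'
from h import *
import json,sys
n=sys.argv[1];s=r.read_state();json.dump({k:np.array(s[k]).tolist() for k in('eef_pos','tool_rot')},open(n+'.json','w'))
cv2.imwrite(f'pics/{n}.png',r.read_camera('wrist'))
E
python3 shot.py w2
```

```text
t: 8.55
eef_pos: [0.5425, 0.1178, 0.2789]
tool_rot: [-0.002, 0.077, 0.997, 0.0]
ft_force: [-0.3, 0.6, -0.5]
gripper_width: 0.0918
grasp_force: 0.0
```

View pics/w2.png

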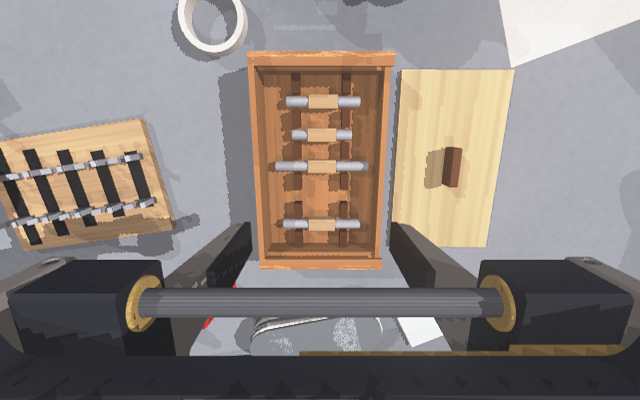

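The wrist view shows all four tools, at rows 102, 135, 166 and 224 with grips near column 322, and the lid lying flat to the right. Next I'll measure rod lengths, grip centres and clip positions.

Run:
```python
from h import *
import json
s=json.load(open('w2.json'));c=cam('wrist',s);im=cv2.imread('pics/w2.png')
g=cv2.cvtColor(im,cv2.COLOR_BGR2HSV).astype(int)
H,S,V=g[...,0],g[...,1],g[...,2]
roi=np.zeros(H.shape,bool);roi[85:245,266:378]=1
steel=(roi&(S<60)&(V>90)).astype(np.uint8)
wood=(roi&(S>60)&(S<150)&(V>165)).astype(np.uint8)
for nm,m,z in(('steel',steel,.018),('grip',wood,.026)):
    n,l,st,ce=cv2.connectedComponentsWithStats(m)
    for i in range(1,n):
        if st[i,4]<25: continue
        x,y,w,h,a=st[i]; print(nm,st[i].tolist(),ray(c,[ce[i]],z)[0].round(4)[:2].tolist())
        e=ray(c,[[x-.5,ce[i][1]],[x+w-.5,ce[i][1]]],z);print('   len',np.linalg.norm(e[0]-e[1]).round(4))
# case outline rays
print('case top near',ray(c,[[248,52],[394,52]],.066))
big=cv2.resize(im[110:260,0:190],None,fx=4,fy=4,interpolation=cv2.INTER_NEAREST);cv2.imwrite('pics/rk.png',big)
```

```text
steel [286, 96, 22, 12, 259] [0.4328, 0.0999]
   len 0.0326
steel [338, 96, 23, 12, 268] [0.4447, 0.1764]
   len 0.0341
steel [291, 129, 16, 11, 160] [0.48, 0.0946]
   len 0.0244
steel [336, 129, 16, 11, 168] [0.4905, 0.1621]
   len 0.0244
steel [275, 161, 33, 10, 328] [0.5252, 0.0746]
   len 0.0518
steel [336, 161, 33, 10, 325] [0.54, 0.1687]
   len 0.0518
steel [283, 219, 26, 10, 237] [0.6207, 0.0641]
   len 0.0431
steel [335, 219, 26, 10, 248] [0.6343, 0.1491]
   len 0.0431
grip [266, 87, 24, 77, 1110] [0.4605, 0.0613]
   len 0.0357
grip [268, 87, 83, 155, 4500] [0.5272, 0.1052]
   len 0.1278
grip [345, 111, 8, 19, 40] [0.4726, 0.1741]
   len 0.0118
grip [347, 141, 5, 17, 33] [0.5119, 0.1687]
   len 0.0076
grip [348, 172, 3, 18, 27] [0.5609, 0.1612]
   len 0.0047
grip [375, 205, 3, 40, 65] [0.6473, 0.1949]
   len 0.0049
grip [309, 219, 26, 24, 531] [0.6347, 0.1035]
   len 0.0425
grip [280, 228, 7, 14, 62] [0.634, 0.0405]
   len 0.0115
grip [303, 230, 5, 12, 39] [0.6404, 0.0768]
   len 0.0082
case top near [[0.36926278 0.05307355 0.066     ]
 [0.39793168 0.23533685 0.066     ]]
```

View pics/rk.png

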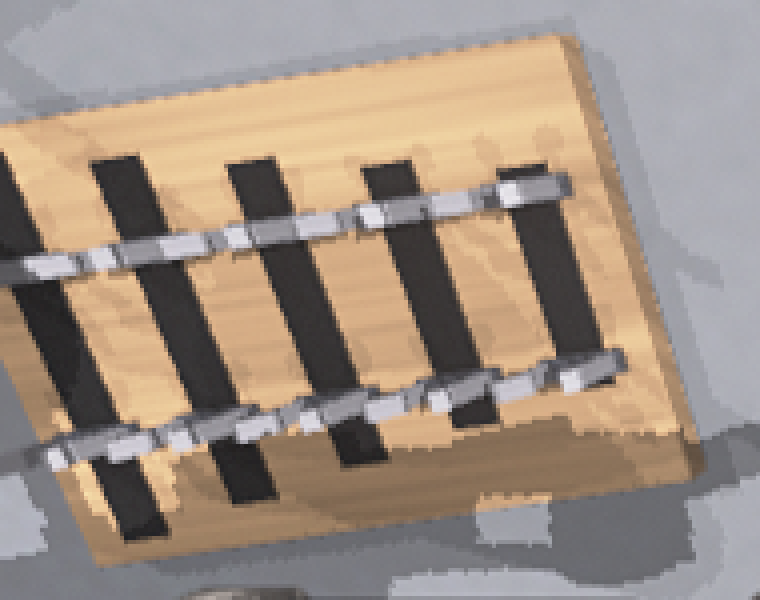

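Lengths by slot are 110, 92, 146 and 128 mm from near to far, so the 164 mm tool is missing. Now a measuring view over the rack.

```bash
python3 - <<'E'
from h import *
go([.545,-.27,.279],90)
E
python3 -m pendant '[[[40,-40,0],[0,0,-0.1]],[[60,-386,0],[0,0,-0.157]],[[60,-386,0],[0,0,-0.157]],[[60,-386,0],[0,0,-0.157]],[[60,-386,0],[0,0,-0.157]],[[60,-386,0],[0,0,-0.157]],[[60,-386,0],[0,0,-0.157]],[[60,-386,0],[0,0,-0.157]],[[60,-386,0],[0,0,-0.157]],[[60,-386,0],[0,0,-0.157]],[[60,-386,0],[0,0,-0.157]],[[60,-386,0],[0,0,-0.157]]]'
python3 -m pendant '[[[0,0,0],[0,0,0]],[[0,0,0],[0,0,0]],[[0,0,0],[0,0,0]],[[0,0,0],[0,0,0]],[[0,0,0],[0,0,0]]]'
python3 shot.py w3; python3 -c "
import cv2;im=cv2.imread('pics/w3.png');cv2.imwrite('pics/w3c.png',im)"
```

```text
shift [-62.7, -382.5, -0.5] turn [-0.0, -0.004, -0.155]
t: 9.6
eef_pos: [0.4231, -0.2554, 0.2792]
tool_rot: [-0.001, 0.001, 1.0, 0.001]
ft_force: [-0.6, 0.1, -0.5]
gripper_width: 0.0919
grasp_force: 0.0
t: 10.02
eef_pos: [0.4241, -0.2547, 0.2811]
tool_rot: [0.0, -0.001, 1.0, -0.0]
ft_force: [0.1, 0.1, -0.1]
gripper_width: 0.0917
grasp_force: 0.0
```

View pics/w3.png

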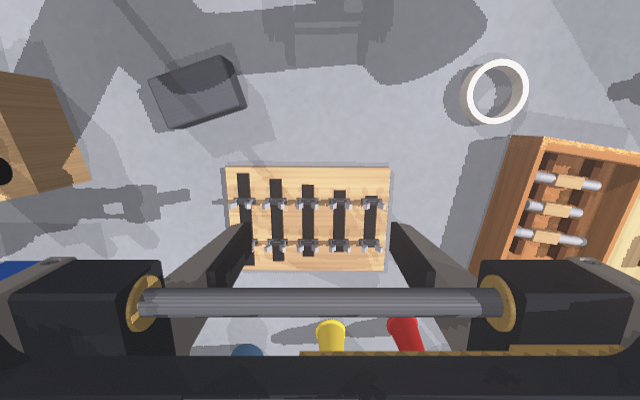

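The rack is fully in view: board corners (226,166), (389,166) and (387,270), inlays at columns 243, 277, 308, 340 and 371. I'll fit the clip line from the board corners and the inlays.

Run:
```python
from h import *
import json
s=json.load(open('w3.json'));c=cam('wrist',s);im=cv2.imread('pics/w3.png')
g=cv2.cvtColor(im,cv2.COLOR_BGR2HSV).astype(int);V=g[...,2];S=g[...,1]
print(np.degrees(np.arctan2(*(q2R(s['tool_rot'])[:2,1][::-1]))))
# inlays: dark columns; ends and centre line
dark=(V<75)
for lo,hi in((235,252),(268,286),(300,316),(332,348),(363,380)):
    m=dark[165:275,lo:hi]; ys,xs=np.nonzero(m); ys+=165;xs+=lo
    A=[]
    for a,b in((0,200),(206,238),(248,275)):
        k=(ys>=a)&(ys<b)
        if k.sum()>10:A.append([xs[k].mean(),ys[k].mean()])
    P=ray(c,A,.014); 
    print(ys.min(),ys.max(),P[:,:2].round(4).tolist(), 'ends',ray(c,[[xs.mean(),ys.min()-.5],[xs.mean(),ys.max()+.5]],.014)[:,:2].round(4).tolist())
# board edge lines
wood=((S>45)&(V>130)).astype(np.uint8);roi=np.zeros_like(wood);roi[150:285,215:400]=1
cn=max(cv2.findContours(cv2.morphologyEx(wood*roi,cv2.MORPH_CLOSE,np.ones((15,15))),0,2)[0],key=cv2.contourArea)
print(cv2.boundingRect(cn))
C=cn[:,0]
top=np.array([[x,min(C[C[:,0]==x][:,1])-.5] for x in range(235,380) if (C[:,0]==x).any()])
rt=np.array([[max(C[C[:,1]==y][:,0])+.5,y] for y in range(175,240) if (C[:,1]==y).any()])
lf=np.array([[min(C[C[:,1]==y][:,0])-.5,y] for y in range(175,230) if (C[:,1]==y).any()])
for nm,q in(('near',top),('right',rt),('left',lf)):
    P=ray(c,q,.014);v=cv2.fitLine(P[:,:2].astype(np.float32),cv2.DIST_HUBER,0,.01,.01).ravel();print(nm,v,np.degrees(np.arctan2(v[1],v[0])))
big=cv2.resize(im[155:285,215:400],None,fx=4,fy=4,interpolation=cv2.INTER_NEAREST);cv2.imwrite('pics/w3b.png',big)
```

```text
90.08737127613449
174 274 [[0.4482, -0.3796], [0.5144, -0.3818], [0.5779, -0.3904]] ends [[0.4286, -0.3779], [0.6095, -0.3907]]
180 260 [[0.453, -0.3277], [0.511, -0.3281], [0.5703, -0.3292]] ends [[0.4383, -0.3256], [0.5821, -0.3313]]
185 255 [[0.4578, -0.2765], [0.5108, -0.2757], [0.5656, -0.2766]] ends [[0.4465, -0.2753], [0.5725, -0.2767]]
191 250 [[0.4625, -0.2245], [0.5116, -0.2236], [0.5602, -0.2218]] ends [[0.4565, -0.2245], [0.563, -0.2227]]
196 246 [[0.4665, -0.171], [0.5125, -0.1715]] ends [[0.4648, -0.1735], [0.5555, -0.1694]]
(225, 166, 166, 105)
near [ 0.810045   -0.58636767  0.51367617 -0.34771192] -35.899666
right [ 0.10771799 -0.9941815   0.50254583 -0.26637357] -83.81621
left [ 0.00959735 -0.9999539   0.4929986  -0.32419178] -89.450096
```

View pics/w3b.png

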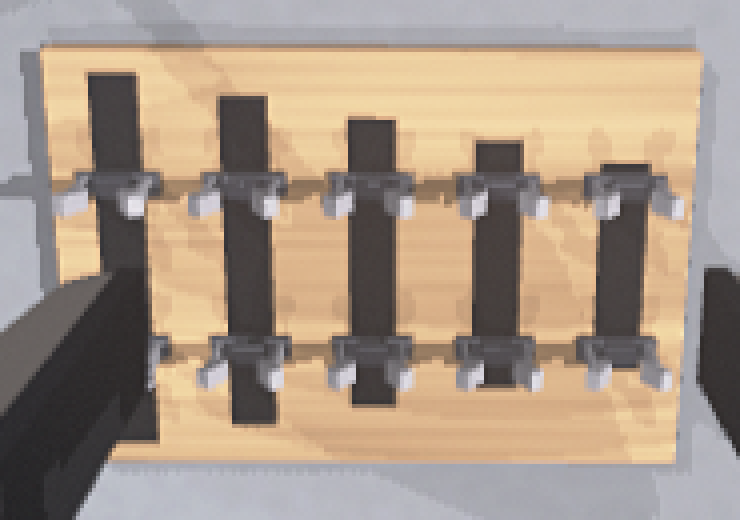

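Run:
```python
from h import *
import json
s=json.load(open('w3.json'));c=cam('wrist',s)
M=[];
for k,a,b in((4,(242.5,97),(254.5,423)),(3,(371,120),(374,405)),(2,(499,142),(498,387)),(1,(625,164),(620,367))):
    P=ray(c,np.array([a,b])/4+[214.5,154.5],.0145)[:,:2];d=P[1]-P[0];M.append(P.mean(0))
    print(k,P.mean(0).round(4),np.linalg.norm(d).round(4),np.degrees(np.arctan2(d[1],d[0])).round(2))
M=np.array(M);d=M[-1]-M[0];print('row dir',np.degrees(np.arctan2(d[1],d[0])),np.linalg.norm(d)/3)
K=ray(c,np.array([(42,47),(702,54),(677,463)])/4+[214.5,154.5],.014)[:,:2];print(K,'board mid',(K[0]+K[2])/2,np.degrees(np.arctan2(*(K[1]-K[0])[::-1])),np.linalg.norm(K[1]-K[0]),np.linalg.norm(K[1]-K[2]))
ct=cam('top');
```

```text
4 [ 0.5092 -0.3272] 0.1444 -0.28
3 [ 0.5096 -0.2753] 0.1264 -0.06
2 [ 0.5098 -0.2225] 0.1087 0.82
1 [ 0.5097 -0.1705] 0.0901 1.35
row dir 89.8027331019564 0.05223142810084272
[[ 0.41690204 -0.40601688]
 [ 0.41949101 -0.1429291 ]
 [ 0.60089149 -0.14213629]] board mid [ 0.50889676 -0.27407658] 89.43618612222991 0.26310051897385545 0.18140220917066477
```

Run:
```python
from h import *
go([.4853,.1287,.13],-9.1)
```

```text
shift [-61.7, 383.6, 151.1] turn [0.0, 0.0, 1.731]
```

```bash
python3 -m pendant '[[[-62,384,150],[0,0,1.73]],[[-62,384,150],[0,0,1.73]],[[-62,384,150],[0,0,1.73]],[[-62,384,150],[0,0,1.73]],[[-62,384,150],[0,0,1.73]],[[-62,384,150],[0,0,1.73]],[[-62,384,150],[0,0,1.73]],[[-62,384,150],[0,0,1.73]],[[-62,384,150],[0,0,1.73]],[[-62,384,150],[0,0,1.73]],[[-62,384,150],[0,0,1.73]],[[-62,384,150],[0,0,1.73]]]' 0.62
python3 -m pendant '[[[0,0,0],[0,0,0]],[[0,0,0],[0,0,0]],[[0,0,0],[0,0,0]],[[0,0,0],[0,0,0]]]'
python3 - <<'E'
from h import *
go([.4853,.1287,.13],-9.1)
E
```

```text
t: 11.07
eef_pos: [0.4842, 0.1328, 0.1289]
tool_rot: [-0.002, 0.626, 0.78, -0.0]
ft_force: [-0.6, -0.6, 0.4]
gripper_width: 0.0352
grasp_force: 0.0
t: 11.4
eef_pos: [0.4863, 0.1276, 0.1318]
tool_rot: [0.001, 0.625, 0.781, 0.0]
ft_force: [-0.2, -0.1, 0.2]
gripper_width: 0.035
grasp_force: 0.0
shift [1.3, -0.7, 1.8] turn [0.001, 0.0, 0.379]
```

```bash
python3 -m pendant '[[[1.3,-0.7,2],[0,0,0.125]],[[1.3,-0.7,2],[0,0,0.25]],[[1.3,-0.7,2],[0,0,0.379]],[[1.3,-0.7,2],[0,0,0.379]],[[1.3,-0.7,40],[0,0,0.379]],[[1.3,-0.7,75],[0,0,0.379]],[[1.3,-0.7,100],[0,0,0.379]],[[1.3,-0.7,115],[0,0,0.379]],[[1.3,-0.7,122],[0,0,0.379]],[[1.3,-0.7,122],[0,0,0.379]],[[1.3,-0.7,122],[0,0,0.379]]]'
python3 -m pendant '[[[0,0,0],[0,0,0]],[[0,0,0],[0,0,0]],[[0,0,0],[0,0,0]],[[0,0,0],[0,0,0]],[[0,0,0],[0,0,0]]]' 1 40
python3 -m pendant '[[[0,0,-5],[0,0,0]],[[0,0,-25],[0,0,0]],[[0,0,-60],[0,0,0]],[[0,0,-95],[0,0,0]],[[0,0,-120],[0,0,0]],[[0,0,-120],[0,0,0]],[[0,0,-120],[0,0,0]]]'
python3 - <<'E'
from h import *
go([.5105,-.171,.13],-90)
E
```

```text
t: 12.32
eef_pos: [0.4856, 0.1294, 0.01]
tool_rot: [0.0, 0.761, 0.649, 0.001]
ft_force: [1.0, -0.3, 1.1]
gripper_width: 0.0349
grasp_force: 0.0
t: 12.73
eef_pos: [0.4859, 0.1297, 0.0103]
tool_rot: [0.001, 0.761, 0.649, 0.001]
ft_force: [-0.6, -0.4, 5.5]
gripper_width: 0.0196
grasp_force: 40.0
t: 13.32
eef_pos: [0.4855, 0.1298, 0.1303]
tool_rot: [0.001, 0.761, 0.649, 0.001]
ft_force: [-0.4, -0.4, -2.1]
gripper_width: 0.0198
grasp_force: 40.0
shift [-293.0, 72.3, 0.4] turn [0.002, -0.003, 1.412]
```

```bash
python3 -m pendant '[[[-293,72,0],[0,0,1.412]],[[-293,72,0],[0,0,1.412]],[[-293,72,0],[0,0,1.412]],[[-293,72,0],[0,0,1.412]],[[-293,72,0],[0,0,1.412]],[[-293,72,0],[0,0,1.412]],[[-293,72,0],[0,0,1.412]],[[-293,72,0],[0,0,1.412]],[[-293,72,0],[0,0,1.412]],[[-293,72,0],[0,0,1.412]],[[-293,72,0],[0,0,1.412]],[[-293,72,0],[0,0,1.412]]]'
python3 -m pendant '[[[0,0,0],[0,0,0.1]],[[0,0,0],[0,0,0.1]],[[0,0,0],[0,0,0.1]],[[0,0,0],[0,0,0.1]]]'
python3 - <<'E'
from h import *
go([.5105,-.171,.06],-90)
print(r.read_state()['grasp_force'])
cv2.imwrite('pics/p1.png',np.hstack([r.read_camera('top')[180:320,320:480],r.read_camera('scene')[170:310,120:320]]))
E
```

```text
t: 14.32
eef_pos: [0.5075, -0.1702, 0.1261]
tool_rot: [-0.001, 1.0, -0.003, -0.002]
ft_force: [0.2, 1.0, -0.7]
gripper_width: 0.0197
grasp_force: 40.0
t: 14.65
eef_pos: [0.5085, -0.1705, 0.1277]
tool_rot: [-0.001, 0.999, -0.049, -0.001]
ft_force: [0.1, -0.1, -2.1]
gripper_width: 0.0197
grasp_force: 40.0
shift [2.2, 0.4, 67.7] turn [-0.001, 0.002, -0.098]
39.99783396720886
```

```bash
python3 -m pendant '[[[2,0,30],[0,0,-0.098]],[[2,0,60],[0,0,-0.098]],[[2,0,80],[0,0,-0.098]],[[2,0,80],[0,0,-0.098]],[[2,0,80],[0,0,-0.098]],[[2,0,80],[0,0,-0.098]]]'
python3 -m pendant '[[[0,0,5],[0,0,0]],[[0,0,9],[0,0,0]],[[0,0,12],[0,0,0]],[[0,0,12],[0,0,0]]]'
python3 -m pendant '[[[0,0,3],[0,0,0]],[[0,0,6],[0,0,0]],[[0,0,9],[0,0,0]],[[0,0,10],[0,0,0]],[[0,0,10],[0,0,0]],[[0,0,10],[0,0,0]]]'
```

```text
t: 15.25
eef_pos: [0.5123, -0.1718, 0.0505]
tool_rot: [0.001, 1.0, -0.001, 0.001]
ft_force: [1.4, 0.1, -1.9]
gripper_width: 0.0197
grasp_force: 40.0
t: 15.58
eef_pos: [0.512, -0.1719, 0.0378]
tool_rot: [0.001, 1.0, -0.001, 0.001]
ft_force: [0.3, -0.2, 1.1]
gripper_width: 0.0197
grasp_force: 40.0
t: 16.08
eef_pos: [0.5117, -0.1717, 0.027]
tool_rot: [0.001, 1.0, -0.001, 0.001]
ft_force: [3.3, -2.7, -3.4]
gripper_width: 0.0196
grasp_force: 40.0
```

It has snapped in: the force reversed at z = 0.027. Release, retreat and check.

```bash
python3 -m pendant '[[[0,0,0],[0,0,0]],[[0,0,0],[0,0,0]],[[0,0,0],[0,0,0]],[[0,0,0],[0,0,0]]]' 0.62
python3 -m pendant '[[[0,0,-20],[0,0,0]],[[0,0,-60],[0,0,0]],[[0,0,-100],[0,0,0]],[[0,0,-110],[0,0,0]],[[0,0,-110],[0,0,0]],[[0,0,-110],[0,0,0]]]'
cat > chk.py <<'E'
from h import *
import sys
a=r.read_camera('top')[200:300,325:465];b=r.read_camera('scene')[175:280,140:310]
c=r.read_camera('top')[155:320,150:285]
out=np.zeros((600,800,3),np.uint8)
for im,x,y,f in((a,0,0,2.9),(b,0,295,2.4),(c,415,0,2.8)):
    q=cv2.resize(im,None,fx=f,fy=f,interpolation=cv2.INTER_CUBIC);h,w=q.shape[:2];out[y:y+h,x:x+w]=q[:600-y,:800-x]
cv2.imwrite(f'pics/{sys.argv[1]}.png',out)
E
python3 chk.py c1; python3 -c "
from h import *
go([.4385,.1368,.13],-9.1)"
```

```text
t: 16.42
eef_pos: [0.5108, -0.1709, 0.0269]
tool_rot: [-0.0, 1.0, -0.001, -0.001]
ft_force: [0.1, 0.1, -0.3]
gripper_width: 0.035
grasp_force: 0.0
t: 16.92
eef_pos: [0.5112, -0.1712, 0.1369]
tool_rot: [0.0, 1.0, -0.001, 0.0]
ft_force: [-0.0, 0.3, 0.3]
gripper_width: 0.0346
grasp_force: 0.0
shift [-72.1, -306.9, 5.6] turn [-0.005, 0.002, -1.415]
```

View pics/c1.png

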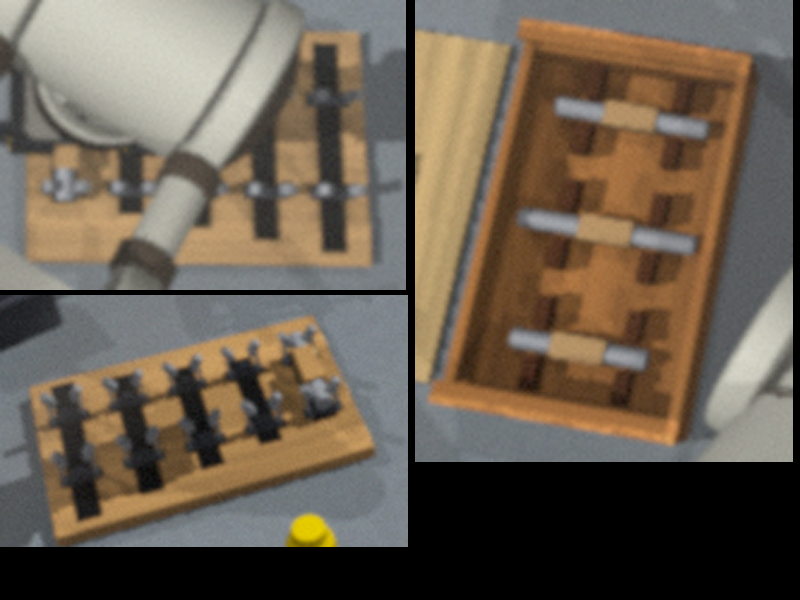

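Clip 1 is filled, and the remaining tools haven't moved (ends match the earlier columns 183/232, 187/250 and 200/254). Next is the 110 mm tool.

```bash
python3 -m pendant '[[[-72,-307,0],[0,0,-1.415]],[[-72,-307,0],[0,0,-1.415]],[[-72,-307,0],[0,0,-1.415]],[[-72,-307,0],[0,0,-1.415]],[[-72,-307,0],[0,0,-1.415]],[[-72,-307,0],[0,0,-1.415]],[[-72,-307,0],[0,0,-1.415]],[[-72,-307,0],[0,0,-1.415]],[[-72,-307,0],[0,0,-1.415]],[[-72,-307,0],[0,0,-1.415]],[[-72,-307,0],[0,0,-1.415]],[[-72,-307,0],[0,0,-1.415]]]'
python3 -m pendant '[[[0,0,0],[0,0,0]],[[0,0,0],[0,0,0]],[[0,0,0],[0,0,0]],[[0,0,0],[0,0,0]]]'
python3 - <<'E'
from h import *
go([.4385,.1368,.01],-9.1)
E
```

```text
t: 18.07
eef_pos: [0.4386, 0.1362, 0.1351]
tool_rot: [-0.001, 0.759, 0.651, -0.002]
ft_force: [-0.2, 0.3, 0.5]
gripper_width: 0.0348
grasp_force: 0.0
t: 18.4
eef_pos: [0.4398, 0.1359, 0.1366]
tool_rot: [-0.0, 0.761, 0.649, -0.0]
ft_force: [0.9, -0.3, -0.0]
gripper_width: 0.035
grasp_force: 0.0
shift [0.7, -1.3, 126.6] turn [-0.001, 0.0, -0.001]
```

```bash
python3 -m pendant '[[[0.7,-1.3,40],[0,0,0]],[[0.7,-1.3,75],[0,0,0]],[[0.7,-1.3,100],[0,0,0]],[[0.7,-1.3,118],[0,0,0]],[[0.7,-1.3,126.5],[0,0,0]],[[0.7,-1.3,126.5],[0,0,0]],[[0.7,-1.3,126.5],[0,0,0]]]'
python3 -m pendant '[[[0,0,0],[0,0,0]],[[0,0,0],[0,0,0]],[[0,0,0],[0,0,0]],[[0,0,0],[0,0,0]],[[0,0,0],[0,0,0]]]' 1 40
python3 -m pendant '[[[0,0,-5],[0,0,0]],[[0,0,-25],[0,0,0]],[[0,0,-60],[0,0,0]],[[0,0,-95],[0,0,0]],[[0,0,-120],[0,0,0]],[[0,0,-120],[0,0,0]],[[0,0,-120],[0,0,0]]]'
python3 - <<'E'
from h import *
go([.5108,-.223,.13],-90)
E
```

```text
t: 18.98
eef_pos: [0.4393, 0.1369, 0.011]
tool_rot: [0.0, 0.761, 0.649, 0.0]
ft_force: [0.8, 0.4, 0.2]
gripper_width: 0.0349
grasp_force: 0.0
t: 19.4
eef_pos: [0.44, 0.137, 0.0119]
tool_rot: [0.001, 0.761, 0.649, 0.001]
ft_force: [-1.3, -0.3, 6.9]
gripper_width: 0.0197
grasp_force: 40.0
t: 19.98
eef_pos: [0.44, 0.1369, 0.132]
tool_rot: [0.001, 0.761, 0.649, 0.001]
ft_force: [0.2, -0.5, -2.0]
gripper_width: 0.0196
grasp_force: 40.0
shift [-344.2, 126.7, 2.2] turn [0.002, -0.003, 1.412]
```

```bash
python3 -m pendant '[[[-344,127,0],[0,0,1.412]],[[-344,127,0],[0,0,1.412]],[[-344,127,0],[0,0,1.412]],[[-344,127,0],[0,0,1.412]],[[-344,127,0],[0,0,1.412]],[[-344,127,0],[0,0,1.412]],[[-344,127,0],[0,0,1.412]],[[-344,127,0],[0,0,1.412]],[[-344,127,0],[0,0,1.412]],[[-344,127,0],[0,0,1.412]],[[-344,127,0],[0,0,1.412]],[[-344,127,0],[0,0,1.412]]]'
python3 -m pendant '[[[0,0,0],[0,0,0]],[[0,0,0],[0,0,0]],[[0,0,0],[0,0,0]],[[0,0,0],[0,0,0]]]'
python3 - <<'E'
from h import *
go([.5108,-.223,.05],-90)
E
```

```text
t: 20.98
eef_pos: [0.5084, -0.2227, 0.1276]
tool_rot: [-0.002, 1.0, -0.003, -0.002]
ft_force: [-1.0, -0.1, -1.2]
gripper_width: 0.0198
grasp_force: 40.0
t: 21.32
eef_pos: [0.5097, -0.2224, 0.1299]
tool_rot: [-0.0, 1.0, 0.001, -0.001]
ft_force: [-0.2, 0.0, -1.0]
gripper_width: 0.0197
grasp_force: 40.0
shift [1.2, 0.7, 79.9] turn [-0.001, 0.001, 0.002]
```

```bash
python3 -m pendant '[[[1,0.5,30],[0,0,0]],[[1,0.5,60],[0,0,0]],[[1,0.5,80],[0,0,0]],[[1,0.5,80],[0,0,0]],[[1,0.5,80],[0,0,0]],[[1,0.5,80],[0,0,0]]]'
python3 -m pendant '[[[0,0,5],[0,0,0]],[[0,0,9],[0,0,0]],[[0,0,12],[0,0,0]],[[0,0,12],[0,0,0]]]'
python3 -m pendant '[[[0,0,3],[0,0,0]],[[0,0,6],[0,0,0]],[[0,0,9],[0,0,0]],[[0,0,10],[0,0,0]],[[0,0,10],[0,0,0]],[[0,0,10],[0,0,0]]]'
python3 -m pendant '[[[0,0,0],[0,0,0]],[[0,0,0],[0,0,0]],[[0,0,0],[0,0,0]],[[0,0,0],[0,0,0]]]' 0.62
python3 -m pendant '[[[0,0,-20],[0,0,0]],[[0,0,-60],[0,0,0]],[[0,0,-100],[0,0,0]],[[0,0,-110],[0,0,0]],[[0,0,-110],[0,0,0]],[[0,0,-110],[0,0,0]]]'
python3 - <<'E'
from h import *
go([.5335,.1217,.12],-9.1)
a=r.read_camera('top');cv2.imwrite('pics/t3.png',a)
E
```

```text
t: 21.82
eef_pos: [0.512, -0.2239, 0.0521]
tool_rot: [0.001, 1.0, 0.0, 0.001]
ft_force: [-0.1, -1.4, -0.7]
gripper_width: 0.0197
grasp_force: 40.0
t: 22.15
eef_pos: [0.5117, -0.2239, 0.0393]
tool_rot: [0.001, 1.0, 0.0, 0.001]
ft_force: [-0.1, 0.6, 0.6]
gripper_width: 0.0196
grasp_force: 40.0
t: 22.65
eef_pos: [0.5114, -0.2238, 0.0285]
tool_rot: [0.0, 1.0, 0.0, 0.0]
ft_force: [2.8, -2.1, -4.0]
gripper_width: 0.0196
grasp_force: 40.0
t: 22.98
eef_pos: [0.5107, -0.2231, 0.0285]
tool_rot: [-0.0, 1.0, 0.0, -0.0]
ft_force: [1.3, -0.8, -0.3]
gripper_width: 0.0346
grasp_force: 0.0
t: 23.48
eef_pos: [0.511, -0.2233, 0.1385]
tool_rot: [0.0, 1.0, 0.0, 0.0]
ft_force: [-0.3, 1.2, -0.3]
gripper_width: 0.035
grasp_force: 0.0
shift [22.7, -345.0, 18.4] turn [0.0, 0.0, -1.412]
```

```bash
python3 -m pendant '[[[23,-345,0],[0,0,-1.412]],[[23,-345,0],[0,0,-1.412]],[[23,-345,0],[0,0,-1.412]],[[23,-345,0],[0,0,-1.412]],[[23,-345,0],[0,0,-1.412]],[[23,-345,0],[0,0,-1.412]],[[23,-345,0],[0,0,-1.412]],[[23,-345,0],[0,0,-1.412]],[[23,-345,0],[0,0,-1.412]],[[23,-345,0],[0,0,-1.412]],[[23,-345,0],[0,0,-1.412]],[[23,-345,0],[0,0,-1.412]]]'
python3 -m pendant '[[[0,0,0],[0,0,0]],[[0,0,0],[0,0,0]],[[0,0,0],[0,0,0]],[[0,0,0],[0,0,0]]]'
cat > tp.py <<'E'
from h import *
import sys
def tp(im):
    g=cv2.cvtColor(im,cv2.COLOR_BGR2HSV).astype(int);c=cam('top')
    k=np.zeros((400,640),np.uint8);cv2.fillPoly(k,[np.array([[195,172],[265,182],[240,304],[168,292]])],1)
    m=(k>0)&(g[...,1]<75)&(g[...,2]>95)
    n,l,st,ce=cv2.connectedComponentsWithStats(m.astype(np.uint8))
    for i in range(1,n):
        if st[i,4]>25: print(st[i].tolist(),ray(c,[ce[i]],.02)[0][:2].round(4).tolist())
if __name__=='__main__':
    tp(cv2.imread(sys.argv[1]))
E
python3 tp.py pics/t3.png
python3 - <<'E'
from h import *
go([.5335,.1217,.01],-9.1)
E
```

```text
t: 24.53
eef_pos: [0.5318, 0.1222, 0.1354]
tool_rot: [-0.002, 0.759, 0.652, -0.002]
ft_force: [-0.6, 0.3, -0.5]
gripper_width: 0.0348
grasp_force: 0.0
t: 24.87
eef_pos: [0.5335, 0.1215, 0.1378]
tool_rot: [-0.0, 0.761, 0.649, -0.001]
ft_force: [0.6, -0.1, 0.0]
gripper_width: 0.0345
grasp_force: 0.0
[199, 189, 19, 10, 131] [0.6342, 0.149]
[236, 195, 19, 10, 132] [0.6206, 0.0638]
[186, 229, 23, 11, 156] [0.5403, 0.1672]
[227, 236, 23, 10, 168] [0.5255, 0.0745]
shift [0.2, 0.2, 127.8] turn [-0.001, 0.0, -0.001]
```

```bash
python3 -m pendant '[[[0,0,40],[0,0,0]],[[0,0,75],[0,0,0]],[[0,0,100],[0,0,0]],[[0,0,118],[0,0,0]],[[0,0,127],[0,0,0]],[[0,0,127],[0,0,0]],[[0,0,127],[0,0,0]]]'
python3 -m pendant '[[[0,0,0],[0,0,0]],[[0,0,0],[0,0,0]],[[0,0,0],[0,0,0]],[[0,0,0],[0,0,0]],[[0,0,0],[0,0,0]]]' 1 40
python3 -m pendant '[[[0,0,-5],[0,0,0]],[[0,0,-25],[0,0,0]],[[0,0,-60],[0,0,0]],[[0,0,-95],[0,0,0]],[[0,0,-120],[0,0,0]],[[0,0,-120],[0,0,0]],[[0,0,-120],[0,0,0]]]'
python3 - <<'E'
from h import *
go([.5108,-.3278,.13],-90)
E
```

```text
t: 25.45
eef_pos: [0.5343, 0.1216, 0.012]
tool_rot: [0.0, 0.761, 0.649, 0.0]
ft_force: [0.4, -0.1, 0.8]
gripper_width: 0.0348
grasp_force: 0.0
t: 25.87
eef_pos: [0.5349, 0.1217, 0.0131]
tool_rot: [0.001, 0.761, 0.649, 0.001]
ft_force: [-2.7, 1.0, 6.2]
gripper_width: 0.0197
grasp_force: 40.0
t: 26.45
eef_pos: [0.5349, 0.1216, 0.1328]
tool_rot: [0.001, 0.761, 0.649, 0.001]
ft_force: [-0.6, -0.3, -3.0]
gripper_width: 0.0195
grasp_force: 40.0
shift [-447.6, 47.1, 2.8] turn [0.002, -0.003, 1.412]
```

```bash
python3 -m pendant '[[[-448,47,0],[0,0,1.412]],[[-448,47,0],[0,0,1.412]],[[-448,47,0],[0,0,1.412]],[[-448,47,0],[0,0,1.412]],[[-448,47,0],[0,0,1.412]],[[-448,47,0],[0,0,1.412]],[[-448,47,0],[0,0,1.412]],[[-448,47,0],[0,0,1.412]],[[-448,47,0],[0,0,1.412]],[[-448,47,0],[0,0,1.412]],[[-448,47,0],[0,0,1.412]],[[-448,47,0],[0,0,1.412]]]'
python3 -m pendant '[[[0,0,0],[0,0,0]],[[0,0,0],[0,0,0]],[[0,0,0],[0,0,0]],[[0,0,0],[0,0,0]]]'
python3 - <<'E'
from h import *
go([.5108,-.3278,.052],-90)
E
```

```text
t: 27.45
eef_pos: [0.5072, -0.3336, 0.1286]
tool_rot: [0.0, 1.0, -0.005, -0.001]
ft_force: [-0.2, 0.0, -2.0]
gripper_width: 0.0196
grasp_force: 40.0
t: 27.78
eef_pos: [0.5095, -0.3265, 0.1305]
tool_rot: [-0.001, 1.0, 0.001, -0.001]
ft_force: [0.2, 0.5, -2.2]
gripper_width: 0.0196
grasp_force: 40.0
shift [1.4, 1.4, 78.5] turn [-0.001, 0.001, 0.003]
```

```bash
python3 -m pendant '[[[1,1,30],[0,0,0]],[[1,1,60],[0,0,0]],[[1,1,78.5],[0,0,0]],[[1,1,78.5],[0,0,0]],[[1,1,78.5],[0,0,0]],[[1,1,78.5],[0,0,0]]]'
python3 -m pendant '[[[0,0,5],[0,0,0]],[[0,0,9],[0,0,0]],[[0,0,12],[0,0,0]],[[0,0,12],[0,0,0]]]'
python3 -m pendant '[[[0,0,3],[0,0,0]],[[0,0,6],[0,0,0]],[[0,0,9],[0,0,0]],[[0,0,10.5],[0,0,0]],[[0,0,10.5],[0,0,0]],[[0,0,10.5],[0,0,0]]]'
python3 -m pendant '[[[0,0,0],[0,0,0]],[[0,0,0],[0,0,0]],[[0,0,0],[0,0,0]],[[0,0,0],[0,0,0]]]' 0.62
python3 -m pendant '[[[0,0,-20],[0,0,0]],[[0,0,-60],[0,0,0]],[[0,0,-100],[0,0,0]],[[0,0,-110],[0,0,0]],[[0,0,-110],[0,0,0]],[[0,0,-110],[0,0,0]]]'
python3 - <<'E'
from h import *
from tp import tp
go([.628,.1066,.13],-9.1)
tp(r.read_camera('top'))
E
```

```text
t: 28.28
eef_pos: [0.5117, -0.3294, 0.0547]
tool_rot: [0.001, 1.0, 0.001, 0.001]
ft_force: [0.3, 0.1, -2.2]
gripper_width: 0.0196
grasp_force: 40.0
t: 28.62
eef_pos: [0.5112, -0.3285, 0.0414]
tool_rot: [-0.001, 1.0, 0.0, 0.001]
ft_force: [1.7, 3.8, -1.0]
gripper_width: 0.0194
grasp_force: 40.0
t: 29.12
eef_pos: [0.5107, -0.3284, 0.0298]
tool_rot: [-0.001, 1.0, 0.0, -0.0]
ft_force: [2.5, 2.8, -3.6]
gripper_width: 0.0192
grasp_force: 40.0
t: 29.45
eef_pos: [0.5106, -0.3299, 0.031]
tool_rot: [0.001, 1.0, 0.0, 0.0]
ft_force: [-0.0, -0.3, 0.0]
gripper_width: 0.0348
grasp_force: 0.0
t: 29.95
eef_pos: [0.5107, -0.3295, 0.1407]
tool_rot: [0.0, 1.0, 0.0, 0.0]
ft_force: [0.1, -0.5, -1.2]
gripper_width: 0.0345
grasp_force: 0.0
shift [117.4, -436.1, 10.4] turn [0.001, 0.0, -1.412]
[199, 189, 19, 10, 127] [0.6342, 0.1491]
[235, 195, 20, 10, 129] [0.6208, 0.0641]
```

```bash
python3 -m pendant '[[[117,-436,0],[0,0,-1.412]],[[117,-436,0],[0,0,-1.412]],[[117,-436,0],[0,0,-1.412]],[[117,-436,0],[0,0,-1.412]],[[117,-436,0],[0,0,-1.412]],[[117,-436,0],[0,0,-1.412]],[[117,-436,0],[0,0,-1.412]],[[117,-436,0],[0,0,-1.412]],[[117,-436,0],[0,0,-1.412]],[[117,-436,0],[0,0,-1.412]],[[117,-436,0],[0,0,-1.412]],[[117,-436,0],[0,0,-1.412]]]'
python3 -m pendant '[[[0,0,0],[0,0,0]],[[0,0,0],[0,0,0]],[[0,0,0],[0,0,0]],[[0,0,0],[0,0,0]]]'
python3 - <<'E'
from h import *
go([.628,.1066,.01],-9.1)
E
```

```text
t: 31.0
eef_pos: [0.6261, 0.1131, 0.1372]
tool_rot: [-0.002, 0.757, 0.653, -0.001]
ft_force: [0.2, -0.3, 0.0]
gripper_width: 0.0352
grasp_force: 0.0
t: 31.33
eef_pos: [0.627, 0.1056, 0.1397]
tool_rot: [-0.0, 0.762, 0.648, -0.001]
ft_force: [-0.8, 0.1, 0.2]
gripper_width: 0.0349
grasp_force: 0.0
shift [1.2, 1.1, 129.7] turn [-0.002, 0.0, -0.002]
```

```bash
python3 -m pendant '[[[1.2,1,40],[0,0,0]],[[1.2,1,75],[0,0,0]],[[1.2,1,100],[0,0,0]],[[1.2,1,120],[0,0,0]],[[1.2,1,129],[0,0,0]],[[1.2,1,129],[0,0,0]],[[1.2,1,129],[0,0,0]]]'
python3 -m pendant '[[[0,0,0],[0,0,0]],[[0,0,0],[0,0,0]],[[0,0,0],[0,0,0]],[[0,0,0],[0,0,0]],[[0,0,0],[0,0,0]]]' 1 40
python3 -m pendant '[[[0,0,-5],[0,0,0]],[[0,0,-25],[0,0,0]],[[0,0,-60],[0,0,0]],[[0,0,-95],[0,0,0]],[[0,0,-125],[0,0,0]],[[0,0,-125],[0,0,0]],[[0,0,-125],[0,0,0]]]'
python3 - <<'E'
from h import *
go([.511,-.2765,.137],-90)
E
```

```text
t: 31.92
eef_pos: [0.6291, 0.1073, 0.0121]
tool_rot: [0.0, 0.761, 0.648, 0.0]
ft_force: [0.8, 0.9, 0.4]
gripper_width: 0.0348
grasp_force: 0.0
t: 32.33
eef_pos: [0.63, 0.1078, 0.0135]
tool_rot: [0.001, 0.761, 0.649, 0.001]
ft_force: [-0.9, -0.4, 5.8]
gripper_width: 0.0194
grasp_force: 40.0
t: 32.92
eef_pos: [0.6302, 0.108, 0.1392]
tool_rot: [0.002, 0.761, 0.649, 0.002]
ft_force: [-0.5, -0.1, -1.7]
gripper_width: 0.0195
grasp_force: 40.0
shift [-398.4, -57.1, 1.7] turn [0.004, -0.004, 1.412]
```

```bash
python3 -m pendant '[[[-398,-57,0],[0,0,1.412]],[[-398,-57,0],[0,0,1.412]],[[-398,-57,0],[0,0,1.412]],[[-398,-57,0],[0,0,1.412]],[[-398,-57,0],[0,0,1.412]],[[-398,-57,0],[0,0,1.412]],[[-398,-57,0],[0,0,1.412]],[[-398,-57,0],[0,0,1.412]],[[-398,-57,0],[0,0,1.412]],[[-398,-57,0],[0,0,1.412]],[[-398,-57,0],[0,0,1.412]],[[-398,-57,0],[0,0,1.412]]]'
python3 -m pendant '[[[0,0,0],[0,0,0]],[[0,0,0],[0,0,0]],[[0,0,0],[0,0,0]],[[0,0,0],[0,0,0]]]'
python3 - <<'E'
from h import *
go([.511,-.276,.055],-90)
E
```

```text
t: 33.92
eef_pos: [0.5075, -0.277, 0.134]
tool_rot: [-0.001, 1.0, -0.004, -0.002]
ft_force: [0.6, 0.1, -0.7]
gripper_width: 0.0194
grasp_force: 40.0
t: 34.25
eef_pos: [0.5094, -0.2754, 0.1359]
tool_rot: [-0.0, 1.0, 0.001, -0.0]
ft_force: [0.7, 0.7, -1.4]
gripper_width: 0.0193
grasp_force: 40.0
shift [1.7, 0.7, 80.9] turn [-0.001, 0.001, 0.002]
```

```bash
python3 -m pendant '[[[1,-0.5,30],[0,0,0]],[[1,-0.5,60],[0,0,0]],[[1,-0.5,82],[0,0,0]],[[1,-0.5,82],[0,0,0]],[[1,-0.5,82],[0,0,0]],[[1,-0.5,82],[0,0,0]]]'
python3 -m pendant '[[[0,0,5],[0,0,0]],[[0,0,9],[0,0,0]],[[0,0,13],[0,0,0]],[[0,0,13],[0,0,0]]]'
python3 -m pendant '[[[0,0,3],[0,0,0]],[[0,0,6],[0,0,0]],[[0,0,9],[0,0,0]],[[0,0,11.5],[0,0,0]],[[0,0,11.5],[0,0,0]],[[0,0,11.5],[0,0,0]]]'
```

```text
t: 34.75
eef_pos: [0.5116, -0.2762, 0.0562]
tool_rot: [0.001, 1.0, 0.0, 0.001]
ft_force: [0.4, 0.4, -1.1]
gripper_width: 0.0197
grasp_force: 40.0
t: 35.08
eef_pos: [0.5109, -0.276, 0.0415]
tool_rot: [0.0, 1.0, 0.0, 0.0]
ft_force: [0.4, -1.6, -1.2]
gripper_width: 0.0199
grasp_force: 40.0
t: 35.58
eef_pos: [0.5111, -0.2759, 0.03]
tool_rot: [0.0, 1.0, 0.0, 0.001]
ft_force: [3.5, -2.0, -4.0]
gripper_width: 0.0197
grasp_force: 40.0
```

```bash
python3 -m pendant '[[[0,0,0],[0,0,0]],[[0,0,0],[0,0,0]],[[0,0,0],[0,0,0]],[[0,0,0],[0,0,0]]]' 0.62
python3 -m pendant '[[[0,0,-20],[0,0,0]],[[0,0,-60],[0,0,0]],[[0,0,-100],[0,0,0]],[[-30,0,-140],[0,0,0]],[[-60,0,-170],[0,0,0]],[[-70,0,-200],[0,0,0]],[[-80,0,-230],[0,0,0]],[[-80,0,-240],[0,0,0]],[[-80,0,-240],[0,0,0]],[[-80,0,-240],[0,0,0]],[[-80,0,-240],[0,0,0]]]' 0
python3 shot.py w4
```

```text
t: 35.92
eef_pos: [0.5103, -0.2755, 0.03]
tool_rot: [-0.0, 1.0, 0.0, -0.0]
ft_force: [-0.0, -0.4, -0.3]
gripper_width: 0.0343
grasp_force: 0.0
t: 36.83
eef_pos: [0.4302, -0.2748, 0.2675]
tool_rot: [-0.002, 1.0, 0.0, -0.001]
ft_force: [-0.3, -0.1, -1.2]
gripper_width: 0.0917
grasp_force: 0.0
```

View pics/w4.png

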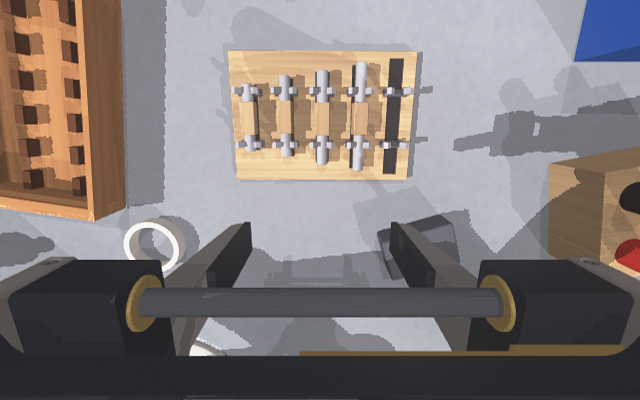

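Clips 1 to 4 are filled, with tools at columns 249, 286, 322 and 360, and clip 5 is empty. I'll check seating numerically from the rod ends, clip 4 above all.

Run:
```python
from h import *
import json
s=json.load(open('w4.json'));c=cam('wrist',s);im=cv2.imread('pics/w4.png')
g=cv2.cvtColor(im,cv2.COLOR_BGR2HSV).astype(int)
K=np.zeros(g.shape[:2],bool);K[50:182,232:412]=1
m=K&(g[...,1]<55)&(g[...,2]>85)
for k,lo,hi in((1,238,260),(2,275,297),(3,311,334),(4,345,372)):
    q=np.zeros_like(m);q[:,lo:hi]=m[:,lo:hi]
    ys,xs=np.nonzero(q)
    # outer rod parts beyond the jaws
    e=[]
    for a,b in((50,85),(152,182)):
        t=[(y,xs[ys==y].min(),xs[ys==y].max()) for y in range(a,b) if (ys==y).sum()>=5]
        t=np.array(t) if t else np.zeros((1,3)); e.append([(t[:,1]+t[:,2]).mean()/2,t[:,0].mean(),t[:,0].min(),t[:,0].max()])
    e=np.array(e);P=ray(c,e[:,:2],.038)[:,:2];E=ray(c,[[e[0,0],e[0,2]-.5],[e[1,0],e[1,3]+.5]],.032)[:,:2]
    d=P[0]-P[1];print(k,'mid',E.mean(0).round(4),'len',np.linalg.norm(E[0]-E[1]).round(4),'line',P.mean(0).round(4),'ang',np.degrees(np.arctan2(d[1],d[0])).round(2))
cv2.imwrite('pics/w4b.png',cv2.resize(im[45:190,225:425],None,fx=4,fy=4,interpolation=cv2.INTER_NEAREST))
```

```text
1 mid [ 0.5081 -0.1706] len 0.1797 line [ 0.4949 -0.1712] ang -3.15
2 mid [ 0.5081 -0.223 ] len 0.1793 line [ 0.5061 -0.2237] ang -0.32
3 mid [ 0.5081 -0.275 ] len 0.1792 line [ 0.5075 -0.275 ] ang 0.05
4 mid [ 0.5081 -0.3271] len 0.1792 line [ 0.5081 -0.3264] ang 0.19
```

View pics/w4b.png

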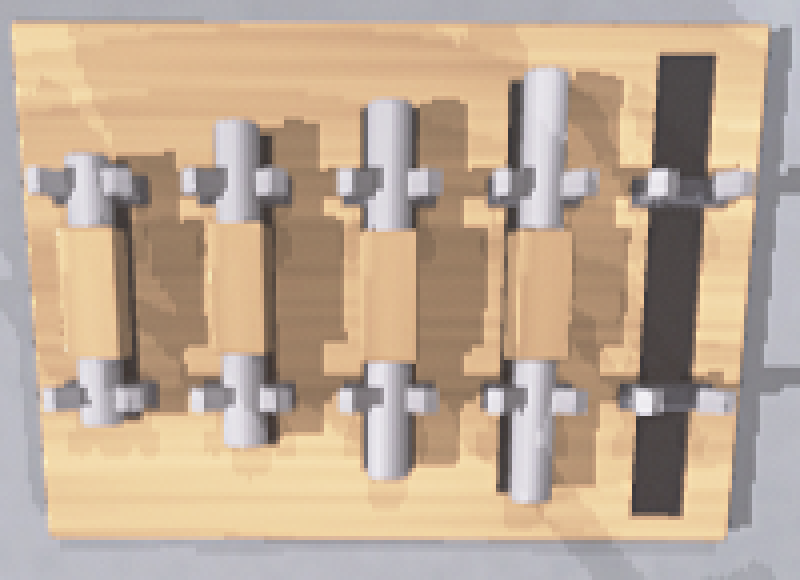

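All four tools sit on evenly spaced lines (y = -0.171, -0.223, -0.275, -0.327) and are straight. Now the lid.

Run:
```python
from h import *
go([.5657,.3206,.15],-98.94)
```

```text
shift [136.4, -594.8, 118.9] turn [-0.003, 0.004, 0.157]
```

```bash
python3 -m pendant '[[[136,-595,40],[0,0,0.157]],[[136,-595,40],[0,0,0.157]],[[136,-595,40],[0,0,0.157]],[[136,-595,40],[0,0,0.157]],[[136,-595,40],[0,0,0.157]],[[136,-595,40],[0,0,0.157]],[[136,-595,40],[0,0,0.157]],[[136,-595,40],[0,0,0.157]],[[136,-595,40],[0,0,0.157]],[[136,-595,40],[0,0,0.157]],[[136,-595,40],[0,0,0.157]],[[136,-595,40],[0,0,0.157]]]'
python3 -m pendant '[[[0,0,0],[0,0,0]],[[0,0,0],[0,0,0]],[[0,0,0],[0,0,0]],[[0,0,0],[0,0,0]]]'
python3 - <<'E'
from h import *
go([.5657,.3206,.15],-98.94)
E
```

```text
t: 37.88
eef_pos: [0.54, 0.2104, 0.2349]
tool_rot: [0.001, 0.997, -0.078, -0.002]
ft_force: [1.0, -0.5, -0.1]
gripper_width: 0.0921
grasp_force: 0.0
t: 38.22
eef_pos: [0.5406, 0.2069, 0.2366]
tool_rot: [0.0, 0.997, -0.079, -0.001]
ft_force: [-0.3, 0.3, -0.0]
gripper_width: 0.092
grasp_force: 0.0
shift [7.0, -116.3, 86.5] turn [0.001, 0.002, -0.002]
```

```bash
python3 -m pendant '[[[7,-40,0],[0,0,0]],[[7,-80,20],[0,0,0]],[[7,-116,40],[0,0,0]],[[7,-116,60],[0,0,0]],[[7,-116,86],[0,0,0]],[[7,-116,86],[0,0,0]],[[7,-116,86],[0,0,0]],[[7,-116,86],[0,0,0]]]'
python3 - <<'E'
from h import *
go([.5657,.3206,.012],-98.94)
g=cv2.cvtColor(r.read_camera('wrist'),cv2.COLOR_BGR2HSV).astype(int)
im=r.read_camera('scene');h=cv2.cvtColor(im,cv2.COLOR_BGR2HSV).astype(int)
s=r.read_state();c=cam('scene')
print(proj(c,[[.5657,.3206,.036]]))
cv2.imwrite('pics/l1.png',np.hstack([im[50:350,300:640],r.read_camera('top')[100:400,40:340]]))
E
```

```text
t: 38.88
eef_pos: [0.5671, 0.3205, 0.1533]
tool_rot: [-0.0, 0.997, -0.079, 0.001]
ft_force: [0.2, -0.0, 0.2]
gripper_width: 0.092
grasp_force: 0.0
shift [-1.6, 0.2, 141.3] turn [-0.001, -0.002, -0.002]
[[480.8855448  164.13962928]]
```

View pics/l1.png

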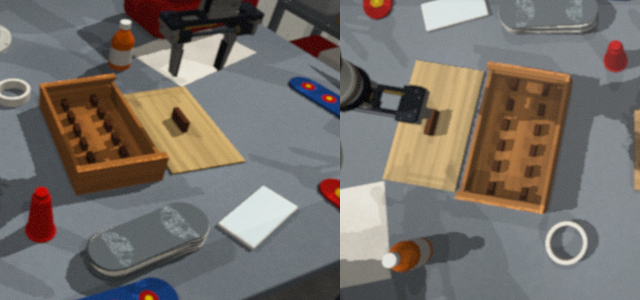

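The lid is where it was left: handle at scene (480,168), case empty. Grasp and lift.

```bash
python3 -m pendant '[[[-1.6,0,40],[0,0,0]],[[-1.6,0,80],[0,0,0]],[[-1.6,0,115],[0,0,0]],[[-1.6,0,133],[0,0,0]],[[-1.6,0,141],[0,0,0]],[[-1.6,0,141],[0,0,0]],[[-1.6,0,141],[0,0,0]]]'
python3 -m pendant '[[[0,0,0],[0,0,0]],[[0,0,0],[0,0,0]],[[0,0,0],[0,0,0]],[[0,0,0],[0,0,0]],[[0,0,0],[0,0,0]],[[0,0,0],[0,0,0]],[[0,0,0],[0,0,0]],[[0,0,0],[0,0,0]],[[0,0,0],[0,0,0]],[[0,0,0],[0,0,0]],[[0,0,0],[0,0,0]],[[0,0,0],[0,0,0]]]' 1 45
python3 -m pendant '[[[0,0,0],[0,0,0]],[[0,0,0],[0,0,0]],[[0,0,0],[0,0,0]],[[0,0,0],[0,0,0]]]'
python3 -m pendant '[[[0,0,-10],[0,0,0]],[[0,0,-25],[0,0,0]],[[0,0,-40],[0,0,0]],[[0,0,-50],[0,0,0]],[[0,0,-50],[0,0,0]],[[0,0,-50],[0,0,0]],[[0,0,-50],[0,0,0]]]'
python3 - <<'E'
from h import *
s=r.read_state();print(s['tool_rot'],s['ft_torque'])
for p in([.5655,.3207,.0613],[.5339,.1210,.0612]): go(p,-98.94)
cv2.imwrite('pics/l2.png',np.hstack([r.read_camera('scene')[50:350,300:640],r.read_camera('top')[100:400,40:340]]))
E
```

```text
t: 39.62
eef_pos: [0.5658, 0.322, 0.0124]
tool_rot: [-0.001, 0.997, -0.078, 0.001]
ft_force: [-0.4, -0.1, 0.5]
gripper_width: 0.0923
grasp_force: 0.0
t: 40.62
eef_pos: [0.5644, 0.3215, 0.0105]
tool_rot: [0.0, 0.997, -0.078, -0.0]
ft_force: [-0.2, -1.1, 1.6]
gripper_width: 0.0142
grasp_force: 1.0
t: 40.95
eef_pos: [0.5644, 0.3215, 0.0105]
tool_rot: [0.0, 0.997, -0.078, -0.0]
ft_force: [-0.4, -0.6, -0.7]
gripper_width: 0.0139
grasp_force: 45.0
t: 41.53
eef_pos: [0.5641, 0.3215, 0.0603]
tool_rot: [0.0, 0.997, -0.078, -0.0]
ft_force: [-0.6, -0.3, -2.9]
gripper_width: 0.0136
grasp_force: 45.0
[ 9.70347012e-05  9.96933659e-01 -7.82508958e-02 -2.59514422e-04] [-0.05437673  0.19070681 -0.0157554 ]
shift [1.5, 0.6, -1.0] turn [0.0, 0.001, -0.001]
shift [1.5, 202.8, -0.8] turn [0.0, 0.001, -0.001]
```

```bash
python3 -m pendant '[[[0,8,0],[0,0,0]],[[0,20,0],[0,0,0]],[[0,32,0],[0,0,0]],[[0,45,0],[0,0,0]],[[0,58,0],[0,0,0]],[[0,70,0],[0,0,0]],[[0,80,0],[0,0,0]],[[0,80,0],[0,0,0]],[[0,80,0],[0,0,0]]]'
python3 -m pendant '[[[0,15,0],[0,0,0]],[[0,30,0],[0,0,0]],[[0,45,0],[0,0,0]],[[0,60,0],[0,0,0]],[[0,75,0],[0,0,0]],[[0,85,0],[0,0,0]],[[0,95,0],[0,0,0]],[[0,100,0],[0,0,0]],[[0,100,0],[0,0,0]],[[0,100,0],[0,0,0]]]'
python3 - <<'E'
from h import *
go([.5323,.1219,.0603],-98.94)
cv2.imwrite('pics/l3.png',np.hstack([r.read_camera('scene')[50:350,300:640],r.read_camera('top')[100:400,40:340]]))
E
```

```text
t: 42.38
eef_pos: [0.552, 0.242, 0.0607]
tool_rot: [-0.0, 0.997, -0.079, 0.0]
ft_force: [0.7, -0.5, -2.6]
gripper_width: 0.0137
grasp_force: 45.0
t: 43.22
eef_pos: [0.5364, 0.1438, 0.0606]
tool_rot: [-0.0, 0.997, -0.078, 0.0]
ft_force: [-0.8, -0.0, -1.6]
gripper_width: 0.0137
grasp_force: 45.0
shift [-0.6, 22.3, 0.3] turn [-0.0, -0.0, -0.001]
```

View pics/l3.png

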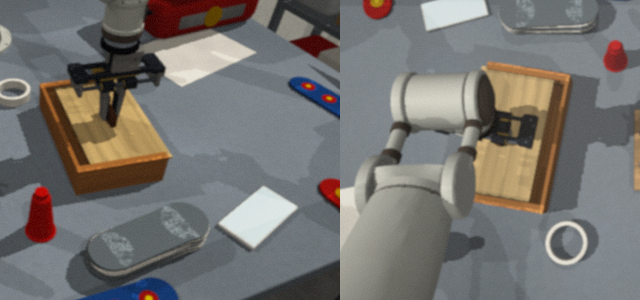

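```bash
python3 -m pendant '[[[-0.3,8,0],[0,0,0]],[[-0.6,16,0],[0,0,0]],[[-0.6,22,0],[0,0,0]],[[-0.6,22,0],[0,0,0]],[[-0.6,22,0],[0,0,0]],[[-0.6,22,0],[0,0,0]]]'
python3 -m pendant '[[[0,0,3],[0,0,0]],[[0,0,6],[0,0,0]],[[0,0,8],[0,0,0]],[[0,0,8],[0,0,0]],[[0,0,8],[0,0,0]]]'
```

```text
t: 43.82
eef_pos: [0.5323, 0.1221, 0.0606]
tool_rot: [-0.0, 0.997, -0.078, 0.0]
ft_force: [-0.1, 0.0, -2.6]
gripper_width: 0.0136
grasp_force: 45.0
t: 44.23
eef_pos: [0.533, 0.122, 0.0544]
tool_rot: [0.0, 0.997, -0.078, 0.0]
ft_force: [-5.6, -4.2, 11.0]
gripper_width: 0.0137
grasp_force: 45.3
```

```bash
python3 - <<'E'
from h import *
s=r.read_state();print(s['ft_force'],s['ft_torque'],s['tool_rot'])
E
python3 -m pendant '[[[0,0,-6],[0,0,0]],[[0,0,-6],[0,0,0]],[[-1,2,-6],[0,0,0]],[[-1,2,-6],[0,0,0]],[[-1,2,-6],[0,0,0]],[[-1,2,-3],[0,0,0]],[[-1,2,0],[0,0,0]],[[-1,2,0],[0,0,0]],[[-1,2,0],[0,0,0]]]'
python3 - <<'E'
from h import *
s=r.read_state();print(s['ft_force'],s['ft_torque'],s['tool_rot'])
cv2.imwrite('pics/l4.png',r.read_camera('scene'))
E
```

```text
[-5.62724722 -4.17576363 11.03940018] [0.4022802  1.05200644 0.04934168] [ 1.15300925e-04  9.96933745e-01 -7.82495583e-02  3.18455607e-04]
t: 44.98
eef_pos: [0.531, 0.1204, 0.0524]
tool_rot: [0.0, 0.997, -0.078, -0.0]
ft_force: [-0.3, 0.2, -0.2]
gripper_width: 0.0137
grasp_force: 45.0
[-0.26645145  0.18139915 -0.1609222 ] [-0.01711753  0.1849228   0.02234349] [ 4.92461121e-06  9.96935173e-01 -7.82320900e-02 -4.27104608e-05]
```

It is seated at z = 0.0524 with no residual force. Release, retreat and verify.

```bash
python3 -m pendant '[[[0,0,0],[0,0,0]],[[0,0,0],[0,0,0]],[[0,0,0],[0,0,0]],[[0,0,0],[0,0,0]],[[0,0,0],[0,0,0]]]' 0.4
python3 -m pendant '[[[0,0,0],[0,0,0]],[[0,0,-40],[0,0,0]],[[0,0,-80],[0,0,0]],[[0,0,-120],[0,0,0]],[[0,0,-160],[0,0,0]],[[-50,0,-210],[0,0,0]],[[-50,0,-210],[0,0,0]],[[-50,0,-210],[0,0,0]],[[-50,0,-210],[0,0,0]],[[-50,0,-210],[0,0,0]]]' 0
python3 shot.py w5
python3 - <<'E'
from h import *
w=cv2.imread('pics/w5.png');s=r.read_camera('scene')[130:250,140:480]
out=np.zeros((600,800,3),np.uint8);out[:300,:480]=cv2.resize(w,(480,300),interpolation=cv2.INTER_AREA)
out[310:310+282,:800]=cv2.resize(s,(800,282),interpolation=cv2.INTER_CUBIC);cv2.imwrite('pics/f.png',out)
E
```

```text
t: 45.45
eef_pos: [0.5311, 0.1203, 0.0526]
tool_rot: [0.0, 0.997, -0.078, 0.0]
ft_force: [-0.0, 0.6, -0.1]
gripper_width: 0.0451
grasp_force: 0.0
t: 46.28
eef_pos: [0.4815, 0.128, 0.2616]
tool_rot: [0.0, 0.997, -0.078, -0.0]
ft_force: [0.5, -1.1, -0.1]
gripper_width: 0.0917
grasp_force: 0.0
```

View pics/f.png

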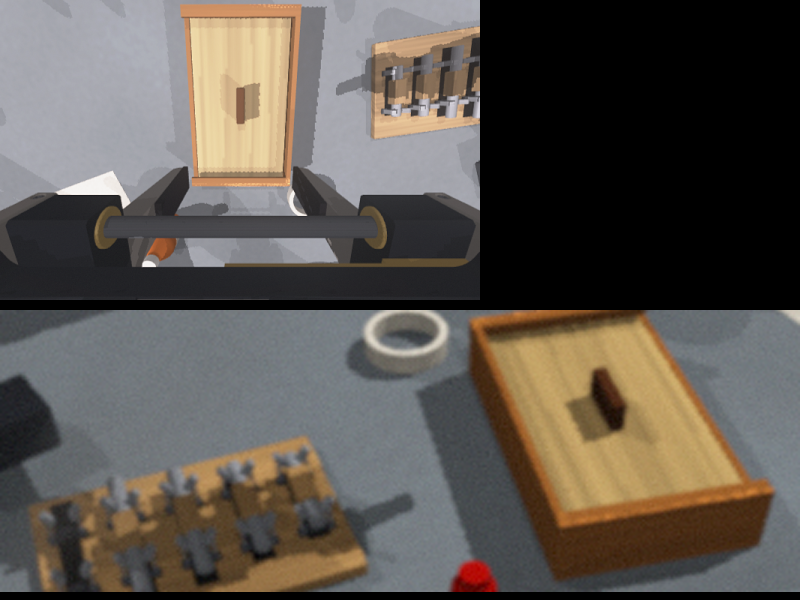

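The lid lies flat inside its frame, all four tools are clipped, and the cones stand. I estimate the lid's offset at 1–2 mm, so I'm handing in.

```bash
python3 -c "
from plant import r
print(r.close_job())"
```

```text
the job is handed in; nothing more can be done
None
```

I handed the job in at about 46 s: the four tools present (92, 110, 128 and 146 mm) are clicked into clips 1–4, clip 5 is empty because the 164 mm tool is missing, the lid is shut flat behind its lip, the cones are untouched, and no verdict came back.

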